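# Open a ratcheted bench guard to its height marker

### The job

The clear guard on the bench is held down by a ratchet. Lift the red pawl off the toothed wheel and swing it right over so that it rests on its back stop, push the yellow lower edge of the guard up until it is level with the tip of the red height marker, then swing the pawl back and let it drop into the teeth again. Leave the marker where it is set, and do not disturb the glue stick, the tape roll or the lattice cube.

Things in the scene. Friction and masses are not known exactly. Their poses are not given: they have to be found in the camera images.
- guard: Fixed bench guard with aluminium posts (24 mm wide at y = +100 and -98 mm, 300 mm high, fronts at x = -10 mm), a clear front sash between them and a 12 mm thick base plate that reaches to x = -60 mm. Origin on the table top, in the middle of the bay's width and of the sash's thickness; x points from the front (robot side) into the bay, y to the left as the robot sees it, z up.
- pawl (a joint): Angle of the red pawl (rad): 0 = nose at the bottom of a tooth gap, about 0.13 = on a tooth tip; grows as its free end is lifted up and over to the right, away from the sash. Past about 1.8 it falls to its back stop at 2.62 and rests there; below that it falls onto the wheel. Nearly free, about 0.12 kg. While it lies in the teeth the sash cannot be raised.
- pawl_pivot (a point): Fixed point on the pawl's turning axis (parallel to the guard's x), in the same front-to-back plane as pawl_pin. The axis stands on a blue plate right of the sash (234 mm high, front at x = -8 mm); the bolt ends 12 mm behind this point.
- drum (a joint): Turn of the toothed ratchet wheel below the pawl (rad), geared to the sash by rack and pinion (40 rad per m of rise). 100 mm over 16 saw teeth; axis along the guard's x at its y = -130, z = 130 mm; front face at x = -45 mm, brass hub to x = -50 mm.
- pawl_pin (a point): Middle of the pawl's handle pin: steel, 12 mm in diameter, 48 mm long plus a 16 mm wide black end cap, at the pawl's free end, pointing to the robot parallel to the guard's x. Free from 25 mm behind this point to 23 mm in front. It runs on an arc of 52 mm radius about pawl_pivot, from beside the pivot (sash side) over the top to the other side.
- sash (a joint): Height of the sash above its lowest position (m), 0 to 0.105. Counterbalanced: it stays where it is left; once the pawl is up, raising it takes about 8 N. It can be pushed down as well.
- sash_edge (a point): Middle of the underside of the sash's yellow lower rail: 146 mm wide along y, 36 mm deep along x, 18 mm high, so its front is 18 mm before this point. Above the rail the clear pane is set back, its front 26 mm behind the rail's front, up to 125 mm over the edge. 85 mm above the table with the sash down; the way beneath it is open.
- marker_tip (a point): Tip of the pointer of the red height marker, a clip 32 mm wide and 24 mm high on the front of the left post, that points at the sash: its height is the height wanted for the lower edge of the sash. It can be shoved along the post, and must not be.
- lattice_mid (a point): Centre of a white printed lattice cube, 52 x 52 x 57 mm, loose on the bay's floor behind the sash. A bystander.
- glue_stick_mid (a point): Centre of an upright white and orange glue stick, 27 mm in diameter and 96 mm high, left of the guard. A bystander.
- tape_roll_mid (a point): Centre of a roll of masking tape lying flat, 64 mm in diameter and 19 mm high, in front of the ratchet. A bystander.

How it is judged:
On the way, in this order (a step that is already met when the one before it is completed fails the run):
1. the pawl rests on its back stop, clear of the wheel (value of joint pawl above 2.3 rad), for 0.2 s.
2. with the pawl back, the lower edge of the sash is level with the marker tip (within 10 mm) (value of joint pawl above 2.3 rad and z of sash_edge in the frame of marker_tip between -0.01 and 0.01 m), for 0.2 s.
At the end, for the whole second after the job is handed in: The pawl lies in the teeth again (angle under 0.2 rad), the lower edge of the sash is within 10 mm of the height of the marker tip, and both are at rest (value of joint pawl below 0.2 rad and z of sash_edge in the frame of marker_tip between -0.01 and 0.01 m and velocity of joint pawl below 0.1 rad/s and velocity of joint sash between -0.01 and 0.01 m/s); the robot touches nothing.
It fails at once if the height marker is shifted by more than 4 mm (distance of marker_tip from where it was at the start of the episode above 0.004 m).
It fails at once if the lattice is moved by more than 20 mm (distance of lattice_mid from where it was at the start of the episode above 0.02 m).
It fails at once if the glue stick is moved by more than 20 mm (distance of glue_stick_mid from where it was at the start of the episode above 0.02 m).
It fails at once if the tape roll is moved by more than 20 mm (distance of tape_roll_mid from where it was at the start of the episode above 0.02 m).
It also fails if it takes over 59 s, if anything falls off the work surface, if the arm or the gripper's body presses on something with over 40 N, if the wrist force passes 120 N, or if a joint passes its speed limit or range.

### The arm

A 6-joint arm with a two-finger parallel gripper is mounted at the origin on a cart in front of the work surface, level with it; the furniture and walls round the work are solid. World frame = base frame: x ahead of the robot, y to its left, z up, the work surface at z = 0. Lengths are in m, angles in rad, forces in N, time in s.
With the tool pointing down it reaches from about 0.4 to 0.825 m from the base axis. Payload 7 kg.
Tool frame: the origin (TCP) lies between the finger pads; the fingertips stand 8 mm ahead of it and the grasp point (between the pads) lies 11 mm behind it (arm.finger_overhang is the distance from the TCP to the fingertips, in m); z points along the fingers, y is the line along which they close (so a half turn about z gives the same grasp; the last joint's range is limited). The gripper opens to 88 mm and grips with 3 to 60 N. Pads are 19 mm wide; open, the fingers measure 130 mm over their backs; the gripper's body (78 mm by 193 mm) begins 47 mm behind the grasp point.
Start: joints at [-0.851, 0.359, 0.012, 0, -1.224, -0.288], TCP at [0.282, -0.613, 0.202] pointing down, gripper open.
Joint ranges: [-3.07, 3.07], [-1.43, 2.12], [-1.02, 1.25], [-3.03, 1.67], [-3.05, -0], [-3.03, 3.03]. Speed limits (rad/s): [2.39, 2.39, 3.01, 3.14, 3.14, 3.14].

### API

Orientations are given as [roll, pitch, yaw] about the fixed x, y, z axes, in that order (R = Rz(yaw) Ry(pitch) Rx(roll)).
In Python, from station import arm gives the robot as it stands.
- The arm moves only by the tool move_arm, never from a script. Its argument "rows" is text: rows parted by semicolons, each of 7 numbers parted by spaces: the turn, a rotation vector about the tool's x, y, z in degrees, then the shift along the tool's x, y, z in m, then the finger opening in m, from 0 to 0.0876. A call has 1 to 8 rows; each row shifts and turns the commanded pose from where the row before left it, along the tool's axes as they then stand; what a row does not reach is not made up. A row lasts 1/8 s, in which the tool goes at most 62.5 mm and 10.7 degrees, less where a joint would pass 70% of its speed; a pose out of reach is approached as far as the arm can. A call is refused whole if a number of a shift passes 0.0625 or a number of a turn 10.7, either way. A call with a gripper value outside its range is refused whole. The fingers move at their own pace and stop on an object; "squeeze" is the grip in N (left out, the last holds). Time passes only in rows, so rows that do not move let the fingers close. It gives the time, the measured TCP pose, the force, the opening and the grip force at its end, in the units of the state.
- arm.get_state(): the state, without advancing time (a new reading comes with each control period).
- arm.grab_frame(name): name is "scene" or "top"; returns (picture, depth): 420x560x3 uint8, blue, green, red; 420x560 float32, m along the optical axis (not along the pixel's ray), 0 where there is no reading.
- arm.camera_model(name): a dict with "mtx" (3x3 intrinsics, pixels), "camera_from_world" (4x4, takes a point from world to camera coordinates). Camera axes: x right, y down, z forward; pixel columns grow to the right and rows downward; lengths in m; the calibration is good to about 2 mm. A picture is of the moment at which its call begins. camera_model takes no time and is no camera call.
- arm.job_done(): hands the job in; it is judged then, once.
The state is a dict: "t": time; "q": joint angles; "qd": joint speeds; "joint_efforts": joint torques, N m; "eef_pos": TCP position; "ee_rot": TCP orientation; "force": force on the tool from outside, world axes, zero at the start; "moment": the same for the moment, N m; "width": finger opening in m; "gripper_force": force on a finger pad.
Only numpy, scipy, OpenCV 4.12 (cv2) and the standard library are available. Lean on these libraries where they do the work, as an engineer would, in place of code of your own. Each camera call takes 0.05 s, during which the arm holds its last target. There are 200 camera calls.

## Working session

There is one attempt and no reset: what is moved stays moved. The work goes in short steps, Python scripts to look and compute and a tool call to move; the robot and the scene stay as the last step left them, time stands still between calls to the robot, and variables do not carry over. Pictures are saved under pics/ and viewed, at most 10 in all, crops included, and the job is handed in when it is done.

Besides the shell and the picture viewer there is one more tool, called after "Request:" by a JSON object that holds its "op" and its "data", one argument or row to a line. move_arm: Moves the arm, as the interface text tells. Its arguments: {"type":"object","properties":{"rows":{"type":"string"},"squeeze":{"type":"number"}},"required":["rows"]}

```bash
mkdir -p pics; ls; python3 - <<'E'
from station import arm
import cv2,numpy as np
for n in ("scene","top"):
    p,d=arm.grab_frame(n); cv2.imwrite(f"pics/{n}0.png",p); np.save(f"pics/{n}0.npy",d)
    m=arm.camera_model(n); print(n,np.round(m["mtx"],1).tolist()); print(np.round(m["camera_from_world"],3).tolist())
s=arm.get_state(); print(s["t"],s["eef_pos"],s["ee_rot"],s["width"],arm.finger_overhang)
E
```

```text
pics
scene [[510.0, 0.0, 277.8], [0.0, 510.0, 203.4], [0.0, 0.0, 1.0]]
[[-0.766, -0.643, -0.002, 0.473], [-0.259, 0.311, -0.915, 0.29], [0.589, -0.7, -0.405, 0.611], [0.0, 0.0, 0.0, 1.0]]
top [[513.8, 0.0, 283.5], [0.0, 513.8, 196.0], [0.0, 0.0, 1.0]]
[[-0.003, -1.0, 0.013, -0.005], [-0.991, 0.002, -0.134, 0.665], [0.134, -0.013, -0.991, 1.121], [0.0, 0.0, 0.0, 1.0]]
0.1 [ 0.28225506 -0.61264273  0.20123869] [ 3.14014659e+00 -1.42411931e-04 -2.70990924e+00] 0.08730749354159688 0.008
```

View pics/scene0.png

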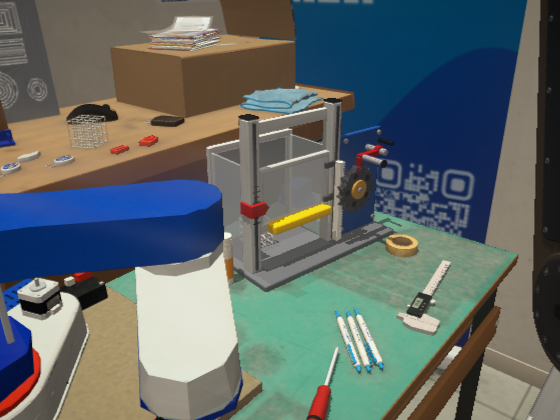

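View pics/top0.png

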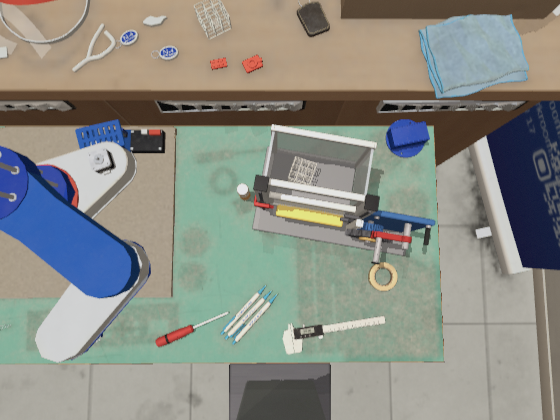

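The pictures show the guard near scene (290,190) and top (315,190). The blue arm is scenery. I'll enlarge both.

```bash
python3 - <<'E'
import cv2
a=cv2.imread("pics/scene0.png")[90:290,200:430]; cv2.imwrite("pics/s1.png",cv2.resize(a,None,fx=3,fy=3,interpolation=cv2.INTER_CUBIC))
a=cv2.imread("pics/top0.png")[120:300,235:445]; cv2.imwrite("pics/t1.png",cv2.resize(a,None,fx=3.3,fy=3.3,interpolation=cv2.INTER_CUBIC))
E
```

```text
(no output)
```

View pics/s1.png

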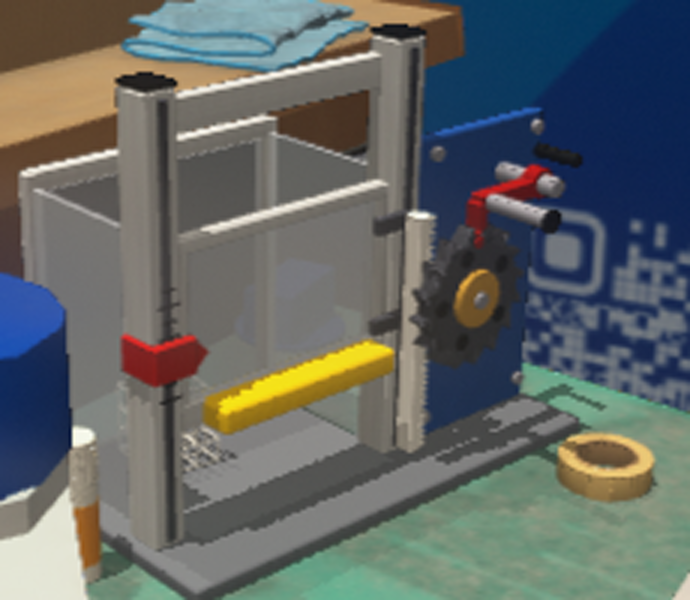

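View pics/t1.png

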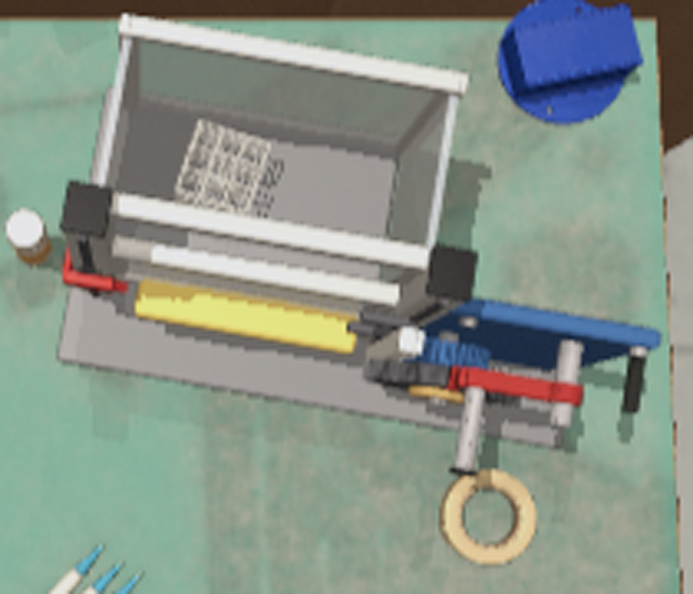

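Readings in full-frame pixels, scene / top:

| Feature | Scene | Top |
|---|---|---|
| Left post cap | (249,117) | (261,183) |
| Right post cap | (333,101) | (372,203) |
| Marker tip | (269,207) | (273.5,207) |
| Pin cap | (384,164) | (375,262) |
| Pin root | (362,158) | (379,238) |
| Pivot bolt end | (384,151) | (406,248) |

```bash
cat > h.py <<'E'
from station import arm
import cv2,numpy as np
M={n:arm.camera_model(n) for n in("scene","top")}
P={n:M[n]["mtx"]@M[n]["camera_from_world"][:3] for n in M}
def tri(a,b):
    X=cv2.triangulatePoints(P["scene"],P["top"],np.float64(a).reshape(2,1),np.float64(b).reshape(2,1))[:,0];return X[:3]/X[3]
def proj(n,X):
    x=P[n]@np.append(X,1);return x[:2]/x[2]
def back(n,uv,d):
    m=M[n];c=np.linalg.inv(m["mtx"])@[*uv,1]*d;T=m["camera_from_world"];return T[:3,:3].T@(c-T[:3,3])
E
python3 - <<'E'
from h import *
ds=np.load("pics/scene0.npy");dt=np.load("pics/top0.npy")
F=dict(lcap=((249,117.3),(261.4,183)),rcap=((332.7,101),(372,203.3)),tip=((269,207),(273.5,207)),pincap=((384,163.7),(375.3,262.4)),pinroot=((362.3,157.7),(378.6,238.2)),bolt=((384.3,151.3),(405.6,247.9)))
R={}
for k,(a,b) in F.items():
    X=tri(a,b);R[k]=X
    print(k,X.round(4),(proj("scene",X)-a).round(1),(proj("top",X)-b).round(1),"dS",back("scene",a,ds[int(round(a[1])),int(round(a[0]))]).round(3),"dT",back("top",b,dt[int(round(b[1])),int(round(b[0]))]).round(3))
for n,a in(("scene",(222/3+200,425/3+90)),("scene",(385/3+200,365/3+90)),("top",(150/3.3+235,305/3.3+120)),("top",(345/3.3+235,342/3.3+120)),("top",(490/3.3+235,480/3.3+120)),("top",(560/3.3+235,400/3.3+120)),("top",(468/3.3+235,430/3.3+120))):
    d={"scene":ds,"top":dt}[n];print(n,np.round(a),back(n,a,d[int(round(a[1])),int(round(a[0]))]).round(3))
v=R["lcap"]-R["rcap"];print(np.linalg.norm(v),np.arctan2(-v[0],v[1]))
E
```

```text
lcap [0.6526 0.0346 0.3007] [-0.8 -0.1] [0.5 0.6] dS [0.644 0.042 0.303] dT [0.653 0.035 0.306]
rcap [ 0.6168 -0.1604  0.2995] [-0.2 -0. ] [0.1 0.2] dS [ 0.606 -0.145  0.304] dT [ 0.616 -0.159  0.307]
tip [0.6283 0.0142 0.1367] [-0.8 -0.1] [0.4 0.6] dS [ 0.639 -0.     0.128] dT [0.644 0.016 0.013]
pincap [ 0.5125 -0.1847  0.1909] [-0.9  0. ] [0.4 0.8] dS [ 0.509 -0.181  0.193] dT [ 0.514 -0.181  0.206]
pinroot [ 0.5616 -0.1915  0.1904] [0.3 0. ] [-0.1 -0.2] dS [ 0.558 -0.185  0.193] dT [ 0.561 -0.19   0.198]
bolt [ 0.5423 -0.243   0.1946] [ 0.3 -0. ] [-0.1 -0.2] dS [ 0.538 -0.234  0.198] dT [ 0.542 -0.241  0.202]
scene [274. 232.] [0.616 0.013 0.09 ]
scene [328. 212.] [ 0.589 -0.121  0.091]
top [280. 212.] [0.621 0.    0.106]
top [340. 224.] [ 0.597 -0.126  0.103]
top [383. 265.] [ 0.508 -0.235  0.017]
top [405. 241.] [ 0.555 -0.24   0.203]
top [377. 250.] [ 0.537 -0.186  0.199]
0.19829031690707682 -0.1813133971949524
```

Request:
{"op": "move_arm", "data": {
  "rows": "0 0 9 0 0 -0.022 0.044; 0 0 9 0 0 -0.022 0.044; 0 0 9 0 0 -0.022 0.044; 0 0 8.1 0 0 -0.022 0.044; 0 0 0 -0.0166 0.0464 0 0.044; 0 0 0 -0.0166 0.0464 0 0.044; 0 0 0 -0.0166 0.0464 0 0.044; 0 0 0 -0.0166 0.0464 0 0.044"
}}

```text
t: 1.1
eef_pos: [0.3816, -0.4408, 0.2897]
ee_rot: [3.141, -0.0, 2.961]
force: [1.6, -0.2, 0.0]
width: 0.0439
gripper_force: 0.0
```

Request:
{"op": "move_arm", "data": {
  "rows": "0 0 0 -0.0166 0.0464 0 0.044; 0 0 0 -0.0166 0.0464 0 0.044; 0 0 0 -0.0166 0.0464 0 0.044; 0 0 0 -0.0166 0.0464 0 0.044; 0 0 0 -0.0166 0.0464 0 0.044; 0 0 0 0 0 0 0.044"
}}

```text
t: 1.85
eef_pos: [0.5056, -0.2265, 0.2895]
ee_rot: [3.141, -0.001, 2.964]
force: [0.1, -0.2, -0.2]
width: 0.0443
gripper_force: 0.0
```

```bash
cat >> h.py <<'E'
from scipy.spatial.transform import Rotation as Ro
yaw=-0.1813;O=np.array([.6325,-.0635,0]);Rg=Ro.from_euler('z',yaw).as_matrix()
g2w=lambda p:O+Rg@np.array(p,float)
w2g=lambda p:Rg.T@(np.array(p)-O)
def need(target,rpy=None):
    s=arm.get_state();R=Ro.from_euler('xyz',s["ee_rot"])
    print("t",round(s["t"],2),"g",w2g(s["eef_pos"]).round(4),"tool shift",(R.inv().apply(np.array(target)-s["eef_pos"])).round(4),"q",np.round(s["q"],3).tolist(),"rpy",np.round(s["ee_rot"],3),"pos",s["eef_pos"].round(4),"F",np.round(s["force"],1),"w",round(s["width"],4))
    if rpy is not None: print("turn after",np.degrees((R.inv()*Ro.from_euler('xyz',rpy)).as_rotvec()).round(1))
E
python3 - <<'E'
from h import *
need([.529,-.187,.18],[np.pi,0,2.9606])
p,d=arm.grab_frame("top"); cv2.imwrite("pics/t2.png",p)
p,d=arm.grab_frame("scene"); cv2.imwrite("pics/s2.png",np.hstack([p[60:300,180:480],cv2.imread("pics/t2.png")[120:360,250:550]]))
E
```

```text
t 1.85 g [-0.0954 -0.1832  0.2895] tool shift [-0.0161  0.043   0.1095] q [-0.068, 0.114, -0.113, -0.0, -1.345, -1.68] rpy [ 3.141e+00 -1.000e-03  2.964e+00] pos [ 0.5056 -0.2265  0.2895] F [ 0.1 -0.2 -0.2] w 0.0443
turn after [ 0.  -0.   0.2]
```

View pics/s2.png

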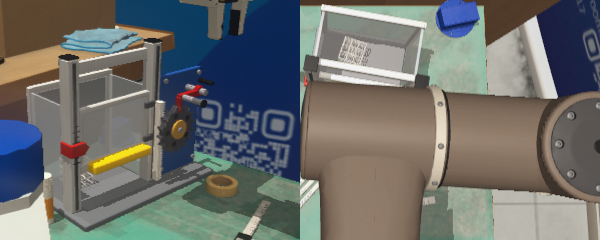

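The picture shows the gripper hanging over the pawl, its fingers spread along the guard's y. I'll carry on to the pin.

Request:
{"op": "move_arm", "data": {
  "rows": "0 0 0.2 -0.008 0.0215 0 0.044; 0 0 0 -0.008 0.0215 0.02 0.044; 0 0 0 0 0 0.03 0.044; 0 0 0 0 0 0.03 0.044; 0 0 0 0 0 0.0295 0.044; 0 0 0 0 0 0 0.044"
}}

```text
t: 2.7
eef_pos: [0.526, -0.1906, 0.1785]
ee_rot: [-3.141, -0.005, 2.956]
force: [1.0, -0.4, 1.3]
width: 0.0443
gripper_force: 0.0
```

```bash
python3 - <<'E'
from h import *
need([.529,-.187,.18])
p,d=arm.grab_frame("scene"); cv2.imwrite("pics/s3.png",cv2.resize(p[110:230,320:440],None,fx=5,fy=5,interpolation=cv2.INTER_CUBIC))
E
```

```text
t 2.7 g [-0.0819 -0.1443  0.1785] tool shift [-0.0023  0.0041 -0.0015] q [0.002, 0.19, -0.277, -0.0, -1.109, -1.759] rpy [-3.141 -0.005  2.956] pos [ 0.526  -0.1906  0.1785] F [ 1.  -0.4  1.3] w 0.0443
```

View pics/s3.png

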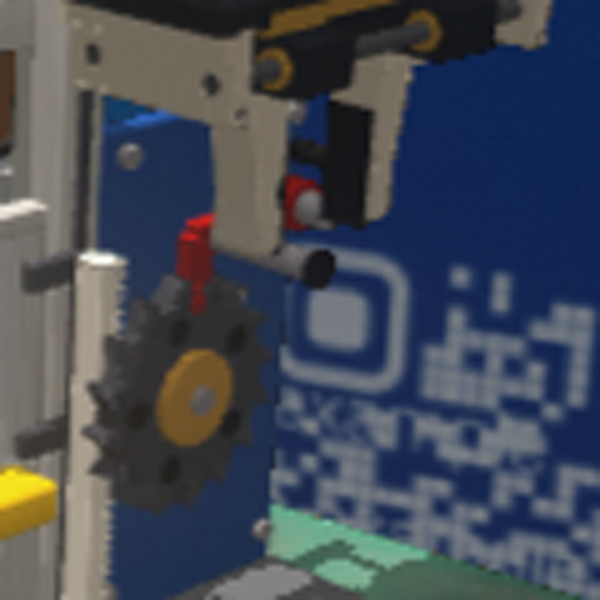

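The crop shows the left finger at (250,180), hiding part of the pin, with the pin cap at (320,268). The right finger is behind at (350,180). I'll check the tip height by projection.

```bash
python3 - <<'E'
from h import *
c=lambda p:((proj("scene",g2w(p))-[320,110])*5).round()
for x in(-.0915,-.0725):
  for y in(-.122,-.101): print("Lfinger tip",x,y,c([x,y,.1705]))
  print("Rfinger tip",x,c([x,-.1663,.1705]),c([x,-.187,.1705]))
for x in(-.0964,-.082,-.0469): print("pin",x,c([x,-.1403,.1907]))
print("bolt",c([-.0566,-.1928,.1946]))
E
```

```text
Lfinger tip -0.0915 -0.122 [269. 327.]
Lfinger tip -0.0915 -0.101 [232. 340.]
Rfinger tip -0.0915 [344. 301.] [378. 289.]
Lfinger tip -0.0725 -0.122 [231. 313.]
Lfinger tip -0.0725 -0.101 [194. 326.]
Rfinger tip -0.0725 [306. 288.] [340. 277.]
pin -0.0964 [315. 269.]
pin -0.082 [285. 260.]
pin -0.0469 [216. 237.]
bolt [323. 207.]
```

```bash
python3 - <<'E'
from h import *
need([.529,-.187,.18])
p,d=arm.grab_frame("scene")
for u,v in((250,240),(250,200),(270,240),(230,200),(345,210),(385,200),(318,268),(280,255),(300,210),(200,250),(240,60)):
    a=(320+u/5,110+v/5);i=(int(a[1]),int(a[0]));X=back("scene",a,d[i]);print((u,v),p[i],X.round(3),w2g(X).round(3))
E
```

```text
t 2.75 g [-0.0806 -0.1442  0.1804] tool shift [-0.001   0.0041  0.0004] q [0.002, 0.188, -0.274, 0.0, -1.11, -1.759] rpy [-3.141e+00 -2.000e-03  2.956e+00] pos [ 0.5272 -0.1908  0.1804] F [-0.2 -0.4  1. ] w 0.0439
(250, 240) [ 91 104 111] [ 0.522 -0.15   0.209] [-0.093 -0.105  0.209]
(250, 200) [ 89 102 109] [ 0.523 -0.151  0.224] [-0.092 -0.105  0.224]
(270, 240) [76 86 90] [ 0.519 -0.16   0.207] [-0.094 -0.116  0.207]
(230, 200) [ 90 102 108] [ 0.534 -0.154  0.221] [-0.081 -0.107  0.221]
(345, 210) [26 22 22] [ 0.515 -0.209  0.207] [-0.089 -0.164  0.207]
(385, 200) [85 65 61] [ 0.764 -0.746  0.027] [ 0.253 -0.647  0.027]
(318, 268) [27 24 23] [ 0.508 -0.178  0.194] [-0.102 -0.135  0.194]
(280, 255) [97 95 99] [ 0.525 -0.18   0.195] [-0.085 -0.134  0.195]
(300, 210) [81 79 82] [ 0.546 -0.231  0.196] [-0.055 -0.18   0.196]
(200, 250) [29 30 91] [ 0.56  -0.179  0.189] [-0.051 -0.127  0.189]
(240, 60) [ 97 112 119] [ 0.502 -0.099  0.291] [-0.122 -0.059  0.291]
```

By depth the fingertips are really at z ≈ 0.207, about 35 mm higher than the stated TCP implies, and still above the pin. I'll go down with small steps and check again.

Request:
{"op": "move_arm", "data": {
  "rows": "0 0 0 0 0.004 0.01 0.044; 0 0 0 0 0 0.01 0.044; 0 0 0 0 0 0.009 0.044; 0 0 0 0 0 0 0.044"
}}

```text
t: 3.3
eef_pos: [0.5282, -0.1857, 0.1506]
ee_rot: [-3.141, -0.002, 2.957]
force: [-0.3, 0.7, -0.3]
width: 0.0442
gripper_force: 0.0
```

```bash
python3 - <<'E'
from h import *
need([.529,-.187,.151])
p,d=arm.grab_frame("scene"); cv2.imwrite("pics/s4.png",cv2.resize(p[110:230,320:440],None,fx=5,fy=5,interpolation=cv2.INTER_CUBIC))
E
```

```text
t 3.3 g [-0.0806 -0.139   0.1506] tool shift [-0.001  -0.0011 -0.0004] q [0.011, 0.212, -0.317, -0.0, -1.044, -1.766] rpy [-3.141e+00 -2.000e-03  2.957e+00] pos [ 0.5282 -0.1857  0.1506] F [-0.3  0.7 -0.3] w 0.0442
```

View pics/s4.png

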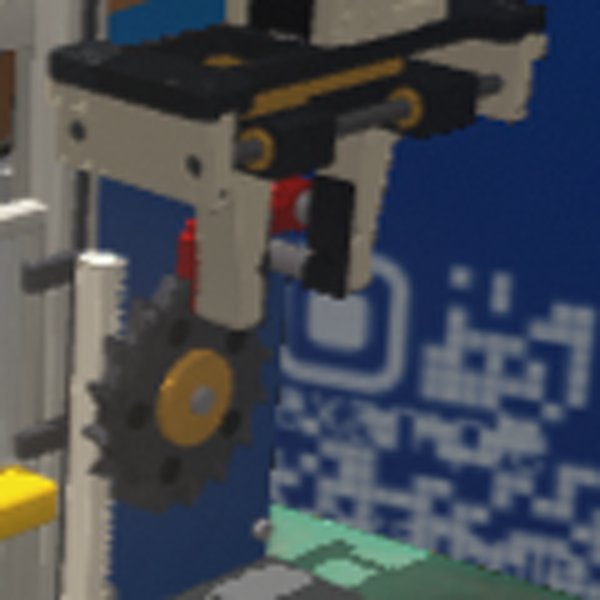

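The fingers now straddle the pin, which shows at (290,258), mid-pad. Closing.

Request:
{"op": "move_arm", "data": {
  "rows": "0 0 0 0 0 0 0.004; 0 0 0 0 0 0 0.004; 0 0 0 0 0 0 0.004; 0 0 0 0 0 0 0.004",
  "squeeze": 12
}}

```text
t: 3.85
eef_pos: [0.529, -0.1849, 0.1515]
ee_rot: [3.14, 0.0, 2.957]
force: [0.2, 4.7, 2.6]
width: 0.0117
gripper_force: 12.0
```

```bash
python3 - <<'E'
from h import *
need([.529,-.187,.151])
py,pz,r=-.193,.195,.052
a0=np.arctan2(-.004,.052)
pts=[(0,0)]
for a in np.linspace(a0,a0+2.5,17)[1:]:
    pts.append((py+r*np.cos(a)-(py+r*np.cos(a0)), r*np.sin(a)-r*np.sin(a0)))
d=np.diff(np.array(pts),axis=0)
print("; ".join(f"0 0 0 0 {y:.4f} {-z:.4f} 0.004" for y,z in d))
E
```

```text
t 3.85 g [-0.0799 -0.138   0.1515] tool shift [-0.0004 -0.0021  0.0005] q [0.012, 0.211, -0.315, -0.002, -1.044, -1.766] rpy [3.14  0.    2.957] pos [ 0.529  -0.1849  0.1515] F [0.2 4.7 2.6] w 0.0117
0 0 0 0 -0.0000 -0.0081 0.004; 0 0 0 0 -0.0013 -0.0080 0.004; 0 0 0 0 -0.0025 -0.0077 0.004; 0 0 0 0 -0.0037 -0.0072 0.004; 0 0 0 0 -0.0048 -0.0066 0.004; 0 0 0 0 -0.0057 -0.0058 0.004; 0 0 0 0 -0.0065 -0.0048 0.004; 0 0 0 0 -0.0072 -0.0037 0.004; 0 0 0 0 -0.0077 -0.0025 0.004; 0 0 0 0 -0.0080 -0.0013 0.004; 0 0 0 0 -0.0081 -0.0001 0.004; 0 0 0 0 -0.0080 0.0012 0.004; 0 0 0 0 -0.0077 0.0024 0.004; 0 0 0 0 -0.0073 0.0036 0.004; 0 0 0 0 -0.0066 0.0047 0.004; 0 0 0 0 -0.0058 0.0057 0.004
```

Request:
{"op": "move_arm", "data": {
  "rows": "0 0 0 0 0.0005 -0.0081 0.004; 0 0 0 0 -0.0013 -0.008 0.004; 0 0 0 0 -0.0025 -0.0077 0.004; 0 0 0 0 -0.0037 -0.0072 0.004; 0 0 0 0 -0.0048 -0.0066 0.004; 0 0 0 0 -0.0057 -0.0058 0.004; 0 0 0 0 -0.0065 -0.0048 0.004; 0 0 0 0 -0.0072 -0.0037 0.004"
}}

```text
t: 4.85
eef_pos: [0.5236, -0.2163, 0.2053]
ee_rot: [3.141, 0.002, 2.958]
force: [0.3, 5.0, 5.3]
width: 0.0114
gripper_force: 12.0
```

Request:
{"op": "move_arm", "data": {
  "rows": "0 0 0 0 -0.0077 -0.0025 0.004; 0 0 0 0 -0.008 -0.0013 0.004; 0 0 0 0 -0.0081 -0.0001 0.004; 0 0 0 0 -0.008 0.0012 0.004; 0 0 0 0 -0.0077 0.0024 0.004; 0 0 0 0 -0.0073 0.0036 0.004; 0 0 0 0 -0.0066 0.0047 0.004; 0 0 0 0 -0.0058 0.0057 0.004"
}}

```text
t: 5.85
eef_pos: [0.5119, -0.2751, 0.1892]
ee_rot: [-3.142, -0.001, 2.957]
force: [0.8, 1.9, 2.6]
width: 0.0115
gripper_force: 12.0
```

```bash
python3 - <<'E'
from h import *
need([.529,-.187,.151])
E
```

```text
t 5.85 g [-0.0805 -0.2299  0.1892] tool shift [-0.0007  0.0898  0.0382] q [-0.157, 0.215, -0.219, 0.0, -1.138, -1.598] rpy [-3.142e+00 -1.000e-03  2.957e+00] pos [ 0.5119 -0.2751  0.1892] F [0.8 1.9 2.6] w 0.0115
```

Request:
{"op": "move_arm", "data": {
  "rows": "0 0 0 0 0 0 0.034; 0 0 0 0 0 0 0.034; 0 0 0 0 0 -0.02 0.034; 0 0 0 0 0 -0.04 0.034; 0 0 0 0 0 -0.04 0.034; 0 0 0 0 0 0 0.034"
}}

```text
t: 6.6
eef_pos: [0.5136, -0.2751, 0.2936]
ee_rot: [-3.141, 0.006, 2.958]
force: [-0.5, 0.6, -1.7]
width: 0.0337
gripper_force: 0.0
```

```bash
python3 - <<'E'
from h import *
need([.529,-.187,.151])
p,d=arm.grab_frame("scene"); cv2.imwrite("pics/s5.png",cv2.resize(p[90:270,230:440],None,fx=3.3,fy=3.3,interpolation=cv2.INTER_CUBIC))
E
```

```text
t 6.6 g [-0.0788 -0.2296  0.2936] tool shift [0.0019 0.0896 0.1425] q [-0.156, 0.157, -0.054, 0.001, -1.354, -1.599] rpy [-3.141  0.006  2.958] pos [ 0.5136 -0.2751  0.2936] F [-0.5  0.6 -1.7] w 0.0337
```

View pics/s5.png

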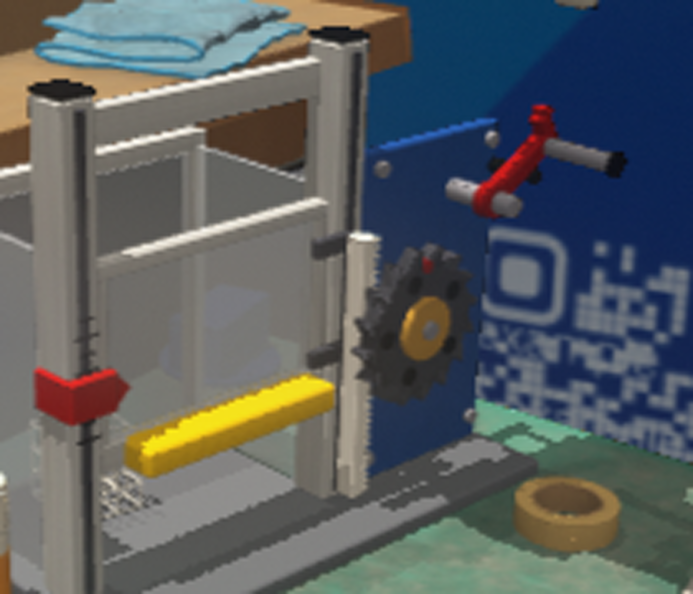

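The pawl rests on its stop: pivot at (485,195), pin up and to the right at (585,153). Step 1 is done. Next I'll move in front of the sash and tilt the tool forward with closed fingers.

Request:
{"op": "move_arm", "data": {
  "rows": "0 0 0 0.03 0.01 0 0.02; 0 0 0 0.03 0.04 0 0.01; 0 0 0 0.025 0.05 0 0; 0 0 0 0.025 0.05 0 0; 0 0 0 0.02 0.05 0 0; 0 0 0 0 0.045 0 0; 0 -10 0 0 0 0 0; 0 -10 0 0 0 0 0"
}}

```text
t: 7.65
eef_pos: [0.4302, -0.009, 0.289]
ee_rot: [-3.141, 0.352, 2.958]
force: [-1.0, -0.5, 1.2]
width: 0.0005
gripper_force: 0.0
```

Request:
{"op": "move_arm", "data": {
  "rows": "0 -10 0 0 0 0 0; 0 -10 0 0 0 0 0; 0 -10 0 0 0 0 0; 0 0 0 0 0 0 0"
}}

```text
t: 8.15
eef_pos: [0.4589, -0.0311, 0.3519]
ee_rot: [3.139, 0.767, 2.976]
force: [-0.3, -0.4, -0.5]
width: 0.0008
gripper_force: 0.0
```

```bash
python3 - <<'E'
from h import *
need(g2w([-.2,.015,.08]))
s=arm.get_state();print(Rg.T@Ro.from_euler('xyz',s["ee_rot"]).as_matrix())
p,d=arm.grab_frame("scene");print(proj("scene",s["eef_pos"]))
cv2.imwrite("pics/s6.png",p)
E
```

```text
t 8.15 g [-0.1766  0.0006  0.3519] tool shift [0.2054 0.0144 0.1797] q [0.844, -0.623, -1.017, 0.843, -0.903, -3.03] rpy [3.139 0.767 2.976] pos [ 0.4589 -0.0311  0.3519] F [-0.3 -0.4 -0.5] w 0.0008
[[-0.71979049 -0.01748384  0.69397116]
 [-0.01152597  0.99984598  0.01323522]
 [-0.69409568  0.00152789 -0.71988114]]
[372.40481415  95.62683578]
```

Request:
{"op": "move_arm", "data": {
  "rows": "0 0 -10.5 0 0 0 0; 0 0 -10.5 0 0 0 0; 0 0 -10.5 0 0 0 0; 0 0 -10.5 0 0 0 0; 0 0 -10.5 0 0 0 0; 0 0 -10.5 0 0 0 0; 0 0 -10.5 0 0 0 0; 0 0 -10.5 0 0 0 0"
}}

```text
t: 9.2
eef_pos: [0.4588, -0.0308, 0.3491]
ee_rot: [-2.383, 0.066, -1.808]
force: [0.3, -1.2, 0.5]
width: 0.0003
gripper_force: 0.0
```

Request:
{"op": "move_arm", "data": {
  "rows": "0 0 -10.5 0 0 0 0; 0 0 -10.5 0 0 0 0; 0 0 -10.5 0 0 0 0; 0 0 -10.5 0 0 0 0; 0 0 -10.5 0 0 0 0; 0 0 -10.5 0 0 0 0; 0 0 -10.5 0 0 0 0; 0 0 -10.5 0 0 0 0"
}}

```text
t: 10.2
eef_pos: [0.4588, -0.0308, 0.3491]
ee_rot: [-2.954, -0.742, -0.441]
force: [0.4, 0.1, 0.3]
width: 0.0003
gripper_force: 0.0
```

```bash
cat >> h.py <<'E'
def tgt(t): # tool z = tilt t deg below horizontal along guard x, tool y = -guard y
    t=np.radians(t);z=[np.cos(t),0,-np.sin(t)];y=[0,-1,0];return Ro.from_matrix(Rg@np.array([np.cross(y,z),y,z]).T).as_euler('xyz')
E
python3 - <<'E'
from h import *
need(g2w([-.14,.015,.3]),tgt(40))
E
```

```text
t 10.2 g [-0.1767  0.0008  0.3491] tool shift [-0.0097 -0.0119  0.061 ] q [0.844, -0.617, -1.017, 0.84, -0.903, -0.092] rpy [-2.954 -0.742 -0.441] pos [ 0.4588 -0.0308  0.3491] F [0.4 0.1 0.3] w 0.0003
turn after [  0.1   6.4 -10.9]
```

Request:
{"op": "move_arm", "data": {
  "rows": "0 0 -5 -0.003 -0.004 0.02 0; 0 0 -6 -0.003 -0.004 0.02 0; 0 3 0 -0.003 -0.004 0.02 0; 0 3 0 0 0 0 0; 0 0 0 0 0 0 0"
}}

```text
t: 10.82
eef_pos: [0.5119, -0.0253, 0.3505]
ee_rot: [-3.127, -0.798, -0.189]
force: [0.3, 0.5, 0.6]
width: 0.0003
gripper_force: 0.0
```

```bash
python3 - <<'E'
from h import *
need(g2w([-.11,.015,.15]),tgt(40))
p,d=arm.grab_frame("scene")
print(proj("scene",arm.get_state()["eef_pos"]))
cv2.imwrite("pics/s7.png",cv2.resize(p[20:270,230:480],None,fx=2.4,fy=2.4))
E
```

```text
t 10.82 g [-0.1255  0.0158  0.3505] tool shift [-0.1327  0.0028  0.1511] q [0.59, -0.479, -1.017, 0.976, -0.637, 0.1] rpy [-3.127 -0.798 -0.189] pos [ 0.5119 -0.0253  0.3505] F [0.3 0.5 0.6] w 0.0003
turn after [-0.5  4.3 -0.3]
[340.45208204  92.49954032]
```

Request:
{"op": "move_arm", "data": {
  "rows": "0 1.5 0 -0.033 0.001 0.037 0; 0 1.5 0 -0.033 0.001 0.037 0; 0 1.3 0 -0.033 0.001 0.037 0; 0 0 0 -0.033 0 0.037 0; 0 0 0 0 0 0 0"
}}

```text
t: 11.5
eef_pos: [0.564, -0.0296, 0.2745]
ee_rot: [-3.129, -0.694, -0.187]
force: [0.7, 1.0, -0.1]
width: 0.0005
gripper_force: 0.0
```

```bash
python3 - <<'E'
from h import *
need(g2w([-.11,.015,.08]),tgt(40))
p,d=arm.grab_frame("scene")
print(proj("scene",arm.get_state()["eef_pos"]))
cv2.imwrite("pics/s7.png",cv2.resize(p[80:270,220:420],None,fx=3,fy=3,interpolation=cv2.INTER_CUBIC));np.save("pics/s7.npy",d)
E
```

```text
t 11.5 g [-0.0735  0.021   0.2745] tool shift [-0.1525  0.0077  0.1261] q [0.353, -0.263, -1.017, 1.055, -0.375, 0.117] rpy [-3.129 -0.694 -0.187] pos [ 0.564  -0.0296  0.2745] F [ 0.7  1.  -0.1] w 0.0005
turn after [-0.5 10.2 -0.3]
[313.62030359 132.9868217 ]
```

The arm is held at the joint-3 limit. I'll fit a kinematic model to the poses logged so far and plan with it.

```bash
cat > kin.py <<'E'
from h import *
from scipy.optimize import least_squares
R=lambda a,t:Ro.from_euler(a,t).as_matrix()
def fk(q,p):
    x0,z0,d,L1,e,L2,Lt=p
    A=R('z',q[0])@R('y',q[1]);pos=R('z',q[0])@[x0,-d,z0]+A@[0,0,L1]
    A=A@R('y',-q[2]);pos=pos+A@[L2,0,e]
    A=A@R('x',S4*q[3])@R('y',-q[4]);pos=pos+A@[Lt,0,0]
    # tool z = local x
    T=A@np.array([[0,0,1],[0,-1,0],[1,0,0]])@R('z',S6*q[5]+C6)
    return pos,T
S4,S6,C6=1,-1,0
D=[([-0.851,.359,.012,0,-1.224,-.288],[.2823,-.6126,.2012],[3.140,0,-2.7099]),
([-0.068,0.114,-0.113,0,-1.345,-1.68],[0.5056,-0.2265,0.2895],[3.141,-.001,2.964]),
([0.002,0.188,-0.274,0,-1.11,-1.759],[.5272,-.1908,.1804],[-3.141,-.002,2.956]),
([0.012,0.211,-0.315,-.002,-1.044,-1.766],[.529,-.1849,.1515],[3.14,0,2.957]),
([-0.157,0.215,-0.219,0,-1.138,-1.598],[.5119,-.2751,.1892],[-3.142,-.001,2.957]),
([-0.156,0.157,-0.054,.001,-1.354,-1.599],[.5136,-.2751,.2936],[-3.141,.006,2.958]),
([0.844,-0.623,-1.017,0.843,-0.903,-3.03],[.4589,-.0311,.3519],[3.139,.767,2.976]),
([0.844,-0.617,-1.017,0.84,-0.903,-0.092],[.4588,-.0308,.3491],[-2.954,-.742,-.441]),
([0.59,-0.479,-1.017,0.976,-0.637,0.1],[.5119,-.0253,.3505],[-3.127,-.798,-.189]),
([0.353,-0.263,-1.017,1.055,-0.375,0.117],[.564,-.0296,.2745],[-3.129,-.694,-.187])]
def res(p): return np.concatenate([fk(q,p)[0]-x for q,x,_ in D])
best=None
for S4 in(1,-1):
    f=least_squares(res,[0,.3,.19,.4,0,.4,.2])
    if best is None or f.cost<best[0]: best=(f.cost,S4,f.x)
_,S4,prm=best
ob=None
for S6 in(1,-1):
  for C6 in np.arange(4)*np.pi/2:
    c=sum(np.linalg.norm((fk(q,prm)[1].T@Ro.from_euler('xyz',r).as_matrix())-np.eye(3)) for q,_,r in D)
    if ob is None or c<ob[0]: ob=(c,S6,C6)
_,S6,C6=ob
lo=np.array([-3.07,-1.43,-1.02,-3.03,-3.05,-3.03])+.03;hi=np.array([3.07,2.12,1.25,1.67,0,3.03])-.03
def ik(pos,rpy,q0):
    Rt=Ro.from_euler('xyz',rpy)
    def f(q):
        p,T=fk(q,prm);return np.concatenate([(p-pos)*5,(Rt.inv()*Ro.from_matrix(T)).as_rotvec()])
    b=None
    for k in range(12):
        g=q0 if k==0 else lo+(hi-lo)*np.random.RandomState(k).rand(6)
        s=least_squares(f,np.clip(g,lo+1e-3,hi-1e-3),bounds=(lo,hi))
        if b is None or s.cost<b.cost-1e-8:b=s
        if b.cost<1e-8:break
    return b.x,b.cost
E
python3 - <<'E'
from kin import *
print(best[0],S4,prm.round(4),ob)
print("pos err mm",(res(prm)*1e3).round(1).reshape(-1,3).tolist())
q0=D[-1][0]
for t in(30,40,50,60):
  for y in(.015,):
    for x,z in((-.11,.2),(-.11,.06),(-.02,.06),(-.02,.13)):
        q,c=ik(g2w([x,y,z]),tgt(t),q0);print(t,x,z,round(c,6),q.round(2).tolist())
E
```

```text
0.020855354464462707 -1 [0.2597 0.2019 0.169  0.4764 0.0218 0.1981 0.361 ] (np.float64(0.010379009200800666), -1, np.float64(1.5707963267948966))
pos err mm [[-0.2, 34.4, 38.9], [-6.9, 23.1, 1.4], [8.5, 22.9, 59.8], [15.0, 23.0, 74.7], [4.7, 22.2, 53.7], [-11.8, 24.7, -2.3], [29.6, 7.6, -78.9], [29.4, 7.9, -77.0], [20.9, -35.4, -60.6], [-1.0, -65.7, -9.8]]
30 -0.11 0.2 0.021784 [1.83, -1.4, -0.99, 1.22, -2.08, 0.2]
30 -0.11 0.06 0.180679 [2.9, -1.4, 1.04, -3.0, -1.71, 1.6]
30 -0.02 0.06 0.093522 [2.9, -1.4, 1.22, -3.0, -1.38, 1.56]
30 -0.02 0.13 0.06117 [2.9, -1.4, 1.04, -3.0, -1.47, 1.58]
40 -0.11 0.2 0.027652 [2.87, -1.4, 0.37, -3.0, -2.18, 1.71]
40 -0.11 0.06 0.105701 [2.89, -1.4, 1.04, -3.0, -1.76, 1.62]
40 -0.02 0.06 0.046855 [2.89, -1.4, 1.22, -3.0, -1.42, 1.58]
40 -0.02 0.13 0.028654 [2.89, -1.4, 1.02, -3.0, -1.53, 1.6]
50 -0.11 0.2 0.017292 [2.86, -1.39, 0.44, -3.0, -2.18, 1.73]
50 -0.11 0.06 0.05319 [2.88, -1.4, 1.05, -3.0, -1.79, 1.65]
50 -0.02 0.06 0.023035 [2.89, -1.4, 1.22, -3.0, -1.46, 1.61]
50 -0.02 0.13 0.018291 [2.89, -1.33, 1.22, -3.0, -1.47, 1.61]
60 -0.11 0.2 0.005675 [0.47, -0.14, -0.99, 0.65, -0.45, 0.37]
60 -0.11 0.06 0.023042 [2.87, -1.4, 1.05, -3.0, -1.83, 1.68]
60 -0.02 0.06 0.021992 [2.88, -1.4, 1.22, -3.0, -1.5, 1.63]
60 -0.02 0.13 0.014819 [0.32, 0.27, -0.99, 1.64, -0.19, -0.54]
```

```bash
cat > kin2.py <<'E'
import kin
from kin import *
def frames(q):
    A=[R('z',q[0])];A.append(A[-1]@R('y',q[1]));A.append(A[-1]@R('y',-q[2]));A.append(A[-1]@R('x',S4*q[3]));A.append(A[-1]@R('y',-q[4]))
    T=A[-1]@np.array([[0,0,1],[0,-1,0],[1,0,0]])@R('z',S6*q[5]+C6)
    return A,T
def J(q):
    A,T=frames(q);return np.hstack(A+[T[:, :2]])
M_=np.vstack([J(q) for q,_,_ in D]);b_=np.concatenate([x for _,x,_ in D])
lam=2e-4
prm=np.linalg.solve(M_.T@M_+lam*np.eye(17),M_.T@b_)
def fk2(q,_=None): return J(q)@prm,frames(q)[1]
kin.fk=fk2
E
python3 - <<'E'
from kin2 import *
print(prm[:15].reshape(5,3).round(3),prm[15:].round(3));print(((M_@prm-b_)*1e3).round(1).reshape(-1,3).tolist())
E
```

```text
[[ 0.    -0.     0.199]
 [ 0.001 -0.     0.6  ]
 [ 0.231 -0.     0.   ]
 [ 0.231 -0.095 -0.   ]
 [ 0.402 -0.095 -0.   ]] [-0. -0.]
[[0.1, -0.1, 0.4], [-0.1, -0.1, -0.1], [0.2, 0.1, 0.2], [0.4, 0.2, -0.1], [-0.2, -0.0, -0.2], [-0.4, -0.1, -0.3], [-0.1, 0.1, 0.1], [0.0, 0.4, 0.1], [-0.1, 0.0, -0.0], [-0.1, -0.4, 0.0]]
```

The linear fit is good to under 0.5 mm. Now I'll search for reachable pushing orientations.

```bash
cat >> h.py <<'E'
def tg(t,h,flip=0): # tilt below horizontal, heading about z from guard x (deg, + left)
    t,h=np.radians([t,h]);z=[np.cos(t)*np.cos(h),np.cos(t)*np.sin(h),-np.sin(t)];y=np.array([np.sin(h),-np.cos(h),0])*(1-2*flip)
    return Ro.from_matrix(Rg@np.array([np.cross(y,z),y,z]).T).as_euler('xyz')
E
python3 - <<'E'
from kin2 import *
q0=arm.get_state()["q"]
for t in(30,40,50,60,70):
  for h in(-50,-25,0,25,50):
    o=[]
    for z in(.04,.11):
        q,c=ik(g2w([-.01,.01,z]),tg(t,h),q0);o.append((round(c,5),q.round(2).tolist()))
    if max(a[0] for a in o)<2e-3: print(t,h,o)
E
```

```text
30 -50 [(np.float64(5e-05), [0.51, 0.57, -0.99, 1.56, -1.05, -1.56]), (np.float64(0.0), [0.55, 0.45, -0.98, 1.45, -1.06, -1.4])]
30 0 [(np.float64(0.00106), [-0.63, 0.52, -0.99, -2.64, -0.97, -1.62]), (np.float64(0.0), [-0.58, 0.27, -0.95, -2.61, -0.73, -1.78])]
30 25 [(np.float64(0.0), [-0.66, 0.47, -0.65, -1.93, -0.82, -2.07]), (np.float64(0.0), [-0.55, 0.25, -0.59, -1.75, -0.69, -2.43])]
30 50 [(np.float64(0.0), [-0.59, 0.52, -0.36, -1.42, -1.0, -2.38]), (np.float64(0.0), [-0.56, 0.38, -0.34, -1.34, -1.0, -2.57])]
40 -50 [(np.float64(0.0), [0.44, 0.47, -0.98, 1.54, -0.87, -1.41]), (np.float64(0.0), [0.51, 0.36, -0.93, 1.35, -0.9, -1.21])]
40 0 [(np.float64(0.0), [-0.53, 0.34, -0.87, -2.62, -0.54, -1.81]), (np.float64(8e-05), [-0.23, 0.11, -0.59, -2.0, -0.03, -2.69])]
40 25 [(np.float64(0.0), [-0.4, 0.31, -0.53, -1.62, -0.49, -2.62]), (np.float64(0.0003), [-0.28, 0.16, -0.51, -1.37, -0.41, -3.0])]
40 50 [(np.float64(0.0), [-0.43, 0.42, -0.34, -1.24, -0.82, -2.68]), (np.float64(0.0), [-0.39, 0.29, -0.32, -1.13, -0.85, -2.89])]
50 -50 [(np.float64(0.0), [0.4, 0.4, -0.94, 1.41, -0.7, 
[... 769 characters left out ...]
.6, 2.81]), (np.float64(0.0), [-0.03, 0.22, -0.33, -0.55, -0.69, 2.67])]
70 -50 [(np.float64(0.0), [0.39, 0.35, -0.7, 0.67, -0.57, -0.46]), (np.float64(0.0), [0.42, 0.27, -0.59, 0.53, -0.74, -0.3])]
70 -25 [(np.float64(0.0), [0.27, 0.28, -0.86, 0.95, -0.33, -0.21]), (np.float64(0.0), [0.37, 0.2, -0.71, 0.59, -0.54, 0.09])]
70 0 [(np.float64(0.0), [0.15, 0.25, -0.92, 1.04, -0.13, 0.23]), (np.float64(0.0), [0.31, 0.17, -0.7, 0.4, -0.43, 0.73])]
70 25 [(np.float64(0.0), [0.22, 0.28, -0.59, -0.04, -0.35, 1.64]), (np.float64(0.0), [0.22, 0.18, -0.52, -0.02, -0.52, 1.62])]
70 50 [(np.float64(0.0), [0.08, 0.33, -0.37, -0.35, -0.61, 2.45]), (np.float64(0.0), [0.09, 0.24, -0.32, -0.29, -0.74, 2.37])]
```

```bash
cat > plan.py <<'E'
from kin2 import *
def route(qa,qb,n,pr=True):
    Q=[qa+(qb-qa)*k/n for k in range(n+1)];out=[];w=[]
    for a,b in zip(Q,Q[1:]):
        pa,Ta=fk2(a);pb,Tb=fk2(b)
        rv=np.degrees(Ro.from_matrix(Ta.T@Tb).as_rotvec());sh=Ta.T@(pb-pa)
        out.append(" ".join(f"{v:.1f}" for v in rv)+" "+" ".join(f"{v:.4f}" for v in sh)+" 0");w.append((np.linalg.norm(rv),np.linalg.norm(sh)))
    return Q,out,np.max(w,0)
E
python3 - <<'E'
from plan import *
q0=np.array(arm.get_state()["q"])
for fl in(0,1):
 for t,h in((30,10),(30,15),(35,10),(35,15)):
  seed=np.array([-.6,.3,-.8,-2.2,-.75,-2.0 if fl==0 else 1.1])
  r=[]
  for x,z in((-.1,.05),(-.01,.05),(-.01,.13)):
    q,c=ik(g2w([x,.03,z]),tg(t,h,fl),seed);seed=q;r.append((round(c,5),q.round(2).tolist()))
  print(fl,t,h,r)
E
```

```text
0 30 10 [(np.float64(0.00225), [-0.76, 0.4, -0.99, -2.23, -0.88, -1.77]), (np.float64(0.0), [-0.64, 0.49, -0.91, -2.43, -0.91, -1.7]), (np.float64(0.0), [-0.5, 0.16, -0.75, -2.19, -0.53, -2.19])]
0 30 15 [(np.float64(0.00012), [-0.82, 0.48, -0.99, -2.18, -0.98, -1.67]), (np.float64(0.0), [-0.65, 0.46, -0.82, -2.26, -0.84, -1.83]), (np.float64(0.0), [-0.49, 0.16, -0.68, -2.0, -0.54, -2.35])]
0 35 10 [(np.float64(3e-05), [-0.7, 0.33, -0.99, -2.29, -0.78, -1.8]), (np.float64(0.0), [-0.56, 0.36, -0.81, -2.35, -0.64, -1.92]), (np.float64(0.0), [-0.27, 0.09, -0.6, -1.85, -0.23, -2.7])]
0 35 15 [(np.float64(0.0), [-0.69, 0.31, -0.91, -2.13, -0.74, -1.93]), (np.float64(0.0), [-0.54, 0.35, -0.72, -2.15, -0.6, -2.08]), (np.float64(0.0), [-0.26, 0.1, -0.57, -1.68, -0.28, -2.83])]
1 30 10 [(np.float64(0.00228), [-0.77, 0.4, -0.99, -2.23, -0.88, 1.38]), (np.float64(0.0), [-0.64, 0.49, -0.91, -2.43, -0.91, 1.44]), (np.float64(0.0), [-0.51, 0.16, -0.75, -2.19, -0.53, 0.95])]
1 30 15 [(np.float64(0.00013), [-0.82, 0.48, -0.99, -2.18, -0.98, 1.47]), (np.float64(0.0), [-0.65, 0.46, -0.82, -2.26, -0.84, 1.31]), (np.float64(0.0), [-0.49, 0.16, -0.68, -2.0, -0.54, 0.79])]
1 35 10 [(np.float64(3e-05), [-0.7, 0.33, -0.99, -2.29, -0.78, 1.34]), (np.float64(0.0), [-0.56, 0.36, -0.81, -2.35, -0.64, 1.23]), (np.float64(0.0), [-0.28, 0.09, -0.6, -1.85, -0.23, 0.45])]
1 35 15 [(np.float64(0.0), [-0.69, 0.31, -0.91, -2.14, -0.74, 1.21]), (np.float64(0.0), [-0.54, 0.35, -0.72, -2.15, -0.61, 1.06]), (np.float64(0.0), [-0.26, 0.1, -0.57, -1.68, -0.28, 0.32])]
```

```bash
python3 - <<'E'
from plan import *
q0=np.array(arm.get_state()["q"])
seed=np.array([-.55,.3,-.75,-2.1,-.65,1.0])
qm=np.array([-.2,-.15,-.7,-.6,-1.0,.6])  # via, tool pulled back
qb,c=ik(g2w([-.09,.03,.06]),tg(33,14,1),seed);print(c,qb.round(3))
qv,cv=ik(g2w([-.12,.03,.16]),tg(38,25,1),qb);print(cv,qv.round(3))
Q=[]
for a,b,n in((q0,qm,16),(qm,qv,18),(qv,qb,8)):
    q,o,m=route(a,b,n);Q+=q[1:];print("max",m.round(3));
    for k in range(0,n,8):print("   ","; ".join(o[k:k+8]))
for q in Q[::2]+[Q[-1]]:
    p,T=fk2(q);A,_=frames(q);print(w2g(p).round(3),"tip",w2g(p+.008*T[:,2]).round(3),"wrist",w2g(p-.402*T[:,2]).round(2),"z",(Rg.T@T[:,2]).round(2))
E
```

```text
2.4217090550502138e-23 [-0.706  0.329 -0.932 -2.181 -0.792  1.268]
1.8725060734295029e-22 [ 0.064 -0.162 -0.734 -0.987 -0.18  -0.473]
max [6.496 0.046]
    -2.8 -1.9 5.5 -0.0074 0.0447 0.0060 0; -2.6 -2.2 5.5 -0.0095 0.0421 0.0064 0; -2.4 -2.4 5.4 -0.0116 0.0394 0.0067 0; -2.1 -2.7 5.4 -0.0137 0.0365 0.0070 0; -1.8 -2.9 5.3 -0.0157 0.0334 0.0072 0; -1.5 -3.1 5.2 -0.0177 0.0300 0.0074 0; -1.2 -3.3 5.1 -0.0196 0.0266 0.0075 0; -0.8 -3.6 4.9 -0.0215 0.0229 0.0076 0
    -0.5 -3.8 4.8 -0.0233 0.0191 0.0076 0; -0.1 -4.0 4.6 -0.0250 0.0152 0.0076 0; 0.3 -4.1 4.4 -0.0266 0.0112 0.0076 0; 0.7 -4.3 4.2 -0.0281 0.0072 0.0075 0; 1.1 -4.4 3.9 -0.0295 0.0030 0.0074 0; 1.5 -4.6 3.7 -0.0308 -0.0011 0.0072 0; 1.9 -4.7 3.4 -0.0320 -0.0053 0.0071 0; 2.3 -4.7 3.0 -0.0330 -0.0094 0.0069 0
max [4.588 0.017]
    2.3 0.3 3.4 -0.0009 -0.0165 0.0054 0; 2.3 0.2 3.5 -0.0019 -0.0160 0.0053 0; 2.3 0.1 3.5 -0.0029 -0.0154 0.0053 0; 2.3 -0.1 3.6 -0.0038 -0.0148 0.0052 0; 2.3 -0.2 3.6 -0.0046 -0.0141 0.0050 0; 2.3 -0.3 3.7 -0.0054 -0.0134 0.0049 0; 2.2 -0.4 3.7 -0.0060 -0.0126 0.0048 0; 2.2 -0.5 3.8 -0.0066 -0.0118 
[... 2183 characters left out ...]
0.58  0.41 -0.71]
[-0.146  0.032  0.145] tip [-0.141  0.035  0.14 ] wrist [-0.4  -0.12  0.41] z [ 0.64  0.38 -0.67]
[-0.128  0.031  0.155] tip [-0.122  0.034  0.15 ] wrist [-0.41 -0.11  0.41] z [ 0.69  0.35 -0.63]
[-0.158  0.032  0.105] tip [-0.153  0.034  0.099] wrist [-0.42 -0.1   0.38] z [ 0.66  0.33 -0.68]
[-0.209  0.062  0.044] tip [-0.204  0.065  0.038] wrist [-0.45 -0.09  0.33] z [ 0.6   0.37 -0.71]
[-0.198  0.092  0.034] tip [-0.192  0.095  0.029] wrist [-0.45 -0.06  0.3 ] z [ 0.64  0.39 -0.67]
[-0.131  0.071  0.051] tip [-0.125  0.073  0.046] wrist [-0.43 -0.05  0.29] z [ 0.75  0.3  -0.58]
[-0.09  0.03  0.06] tip [-0.083  0.032  0.056] wrist [-0.42 -0.05  0.28] z [ 0.81  0.2  -0.54]
```

```bash
python3 - <<'E'
from plan import *
qm=np.array([-.2,-.15,-.7,-.6,-1.0,.6]);qb=np.array([-0.706,0.329,-0.932,-2.181,-0.792,1.268])
qm2=np.array([-.55,.0,-.85,-1.4,-1.1,1.0])
for a,b,n in((qm,qm2,8),(qm2,qb,8)):
    q,o,m=route(a,b,n);print("max",m.round(3),"; ".join(o))
    for x in q[1::2]:
        p,T=fk2(x);A,_=frames(x);print(w2g(p).round(3),"wrist",w2g(p-.402*T[:,2]).round(2),"z",(Rg.T@T[:,2]).round(2))
E
```

```text
max [6.282 0.032] 1.6 -4.2 3.4 -0.0250 0.0085 0.0183 0; 2.1 -4.1 3.4 -0.0244 0.0042 0.0170 0; 2.6 -3.9 3.4 -0.0238 -0.0000 0.0158 0; 3.1 -3.7 3.3 -0.0230 -0.0044 0.0147 0; 3.6 -3.5 3.2 -0.0220 -0.0087 0.0136 0; 4.1 -3.3 3.1 -0.0210 -0.0131 0.0126 0; 4.5 -3.0 3.0 -0.0197 -0.0174 0.0117 0; 4.9 -2.8 2.8 -0.0184 -0.0216 0.0108 0
[-0.357  0.004  0.101] wrist [-0.4  -0.21  0.44] z [ 0.12  0.54 -0.83]
[-0.367  0.062  0.099] wrist [-0.44 -0.2   0.39] z [ 0.17  0.66 -0.73]
[-0.354  0.113  0.112] wrist [-0.46 -0.18  0.36] z [ 0.27  0.73 -0.62]
[-0.319  0.15   0.136] wrist [-0.48 -0.16  0.34] z [ 0.41  0.76 -0.5 ]
max [6.772 0.036] 5.0 -0.1 3.8 0.0017 -0.0295 0.0159 0; 5.0 0.4 3.9 0.0041 -0.0296 0.0153 0; 4.9 0.8 4.0 0.0065 -0.0297 0.0148 0; 4.8 1.3 4.1 0.0088 -0.0297 0.0144 0; 4.7 1.7 4.2 0.0111 -0.0297 0.0141 0; 4.6 2.1 4.3 0.0132 -0.0295 0.0140 0; 4.5 2.5 4.3 0.0152 -0.0294 0.0139 0; 4.4 2.9 4.3 0.0170 -0.0291 0.0139 0
[-0.261  0.158  0.149] wrist [-0.49 -0.13  0.32] z [ 0.56  0.71 -0.42]
[-0.198  0.14   0.137] wrist [-0.48 -0.1   0.3 ] z [ 0.69  0.59 -0.41]
[-0.143  0.104  0.115] wrist [-0.46 -0.07  0.29] z [ 0.78  0.45 -0.44]
[-0.103  0.057  0.081] wrist [-0.43 -0.06  0.28] z [ 0.82  0.28 -0.5 ]
```

Request:
{"op": "move_arm", "data": {
  "rows": "-2.8 -1.9 5.5 -0.0074 0.0447 0.006 0; -2.6 -2.2 5.5 -0.0095 0.0421 0.0064 0; -2.4 -2.4 5.4 -0.0116 0.0394 0.0067 0; -2.1 -2.7 5.4 -0.0137 0.0365 0.007 0; -1.8 -2.9 5.3 -0.0157 0.0334 0.0072 0; -1.5 -3.1 5.2 -0.0177 0.03 0.0074 0; -1.2 -3.3 5.1 -0.0196 0.0266 0.0075 0; -0.8 -3.6 4.9 -0.0215 0.0229 0.0076 0"
}}

```text
t: 12.55
eef_pos: [0.3854, -0.2135, 0.1559]
ee_rot: [-2.995, -0.242, -0.995]
force: [0.9, -1.5, -0.0]
width: 0.001
gripper_force: 0.0
```

Request:
{"op": "move_arm", "data": {
  "rows": "-0.5 -3.8 4.8 -0.0233 0.0191 0.0076 0; -0.1 -4 4.6 -0.025 0.0152 0.0076 0; 0.3 -4.1 4.4 -0.0266 0.0112 0.0076 0; 0.7 -4.3 4.2 -0.0281 0.0072 0.0075 0; 1.1 -4.4 3.9 -0.0295 0.003 0.0074 0; 1.5 -4.6 3.7 -0.0308 -0.0011 0.0072 0; 1.9 -4.7 3.4 -0.032 -0.0053 0.0071 0; 2.3 -4.7 3 -0.033 -0.0094 0.0069 0"
}}

```text
t: 13.55
eef_pos: [0.2907, -0.022, 0.1102]
ee_rot: [-2.887, 0.452, -1.438]
force: [-1.3, 0.2, -0.4]
width: 0.0004
gripper_force: 0.0
```

```bash
python3 - <<'E'
from plan import *
q0=np.array(arm.get_state()["q"]);print(q0.round(3))
qb=np.array([-0.706,0.329,-0.932,-2.181,-0.792,1.268]);qm2=np.array([-.55,.0,-.85,-1.4,-1.1,1.0])
q,o,m=route(q0,qm2,8);print(m.round(3),"; ".join(o))
E
```

```text
[-0.201 -0.153 -0.695 -0.606 -1.008  0.6  ]
[6.236 0.032] 1.6 -4.2 3.4 -0.0244 0.0084 0.0184 0; 2.1 -4.0 3.4 -0.0238 0.0043 0.0172 0; 2.6 -3.9 3.4 -0.0231 0.0001 0.0159 0; 3.1 -3.7 3.3 -0.0223 -0.0042 0.0148 0; 3.6 -3.5 3.2 -0.0214 -0.0084 0.0136 0; 4.0 -3.2 3.1 -0.0203 -0.0127 0.0126 0; 4.5 -3.0 3.0 -0.0191 -0.0169 0.0116 0; 4.9 -2.7 2.8 -0.0177 -0.0211 0.0108 0
```

The arm tracks the joint plan. Continuing.

Request:
{"op": "move_arm", "data": {
  "rows": "1.6 -4.2 3.4 -0.0244 0.0084 0.0184 0; 2.1 -4 3.4 -0.0238 0.0043 0.0172 0; 2.6 -3.9 3.4 -0.0231 0 0.0159 0; 3.1 -3.7 3.3 -0.0223 -0.0042 0.0148 0; 3.6 -3.5 3.2 -0.0214 -0.0084 0.0136 0; 4 -3.2 3.1 -0.0203 -0.0127 0.0126 0; 4.5 -3 3 -0.0191 -0.0169 0.0116 0; 4.9 -2.7 2.8 -0.0177 -0.0211 0.0108 0"
}}

```text
t: 14.55
eef_pos: [0.3722, 0.1467, 0.1496]
ee_rot: [-2.688, 1.058, -1.821]
force: [-0.6, -0.4, 0.4]
width: 0.0004
gripper_force: 0.0
```

Request:
{"op": "move_arm", "data": {
  "rows": "5 -0.1 3.8 0.0017 -0.0295 0.0159 0; 5 0.4 3.9 0.0041 -0.0296 0.0153 0; 4.9 0.8 4 0.0065 -0.0297 0.0148 0; 4.8 1.3 4.1 0.0088 -0.0297 0.0144 0; 4.7 1.7 4.2 0.0111 -0.0297 0.0141 0; 4.6 2.1 4.3 0.0132 -0.0295 0.014 0; 4.5 2.5 4.3 0.0152 -0.0294 0.0139 0; 4.4 2.9 4.3 0.017 -0.0291 0.0139 0"
}}

```text
t: 15.55
eef_pos: [0.5504, -0.0199, 0.0581]
ee_rot: [-3.136, 0.993, -3.075]
force: [0.2, -0.8, 0.2]
width: 0.0006
gripper_force: 0.0
```

```bash
python3 - <<'E'
from h import *
need(g2w([-.05,.02,.06]),tg(33,14,1))
s=arm.get_state();T=Ro.from_euler('xyz',s["ee_rot"]).as_matrix()
for k in(.008,-.027):print(k,w2g(s["eef_pos"]+k*T[:,2]).round(3),((proj("scene",s["eef_pos"]+k*T[:,2])-[200,100])*3.5).round(),)
p,d=arm.grab_frame("scene");np.save("pics/s8.npy",d)
cv2.imwrite("pics/s8.png",cv2.resize(p[100:270,200:400],None,fx=3.5,fy=3.5,interpolation=cv2.INTER_CUBIC))
E
```

```text
t 15.55 g [-0.0887  0.0281  0.0581] tool shift [-0.021  -0.0172  0.0288] q [-0.711, 0.331, -0.927, -2.176, -0.789, 1.268] rpy [-3.136  0.993 -3.075] pos [ 0.5504 -0.0199  0.0581] F [ 0.2 -0.8  0.2] w 0.0006
turn after [-0.2 -0.1  0.1]
0.008 [-0.082  0.03   0.054] [386. 535.]
-0.027 [-0.111  0.023  0.073] [435. 519.]
```

View pics/s8.png

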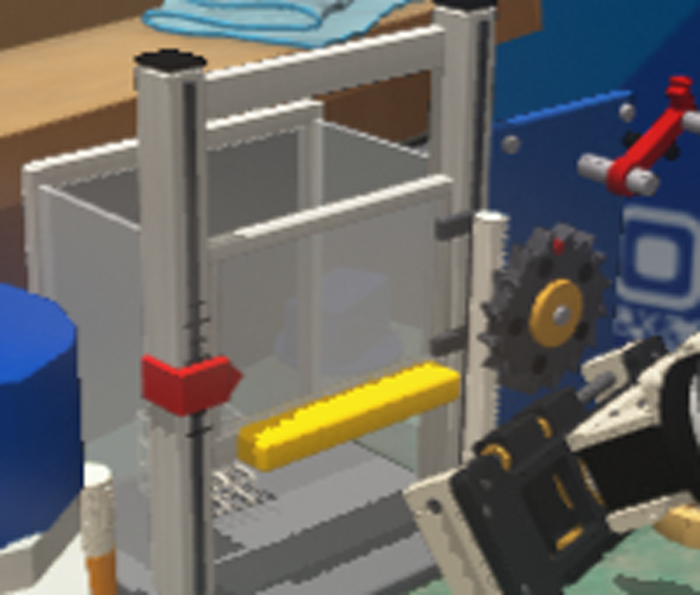

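The picture shows the gripper coming from the lower right, with its body near (500,480) and the fingers running off the lower edge of the crop. The yellow rail spans (240,450)–(460,380). I'll locate the tips in the tool frame from depth.

```bash
cat >> h.py <<'E'
def cloud(n,d,step=1):
    v,u=np.mgrid[0:420:step,0:560:step];z=d[::step,::step];m=z>0
    m_=M[n];c=np.linalg.inv(m_["mtx"])@np.stack([u[m],v[m],np.ones(m.sum())])*z[m];T=m_["camera_from_world"]
    return (T[:3,:3].T@(c-T[:3,3:])).T
E
python3 - <<'E'
from h import *
s=arm.get_state();T=Ro.from_euler('xyz',s["ee_rot"]).as_matrix()
X=cloud("scene",np.load("pics/s8.npy"));L=(X-s["eef_pos"])@T
k=(abs(L[:,1])<.11)&(abs(L[:,0])<.06)&(L[:,2]>-.12)&(L[:,2]<.03)&(X[:,2]>.02);L=L[k];print(len(L))
for z in np.arange(-.12,.03,.01):
    a=L[(L[:,2]>=z)&(L[:,2]<z+.01)]
    if len(a)>2:print(round(z,3),len(a),np.percentile(a,[2,98],axis=0).round(3).tolist())
E
```

```text
1620
-0.12 763 [[-0.037, -0.078, -0.119], [0.039, 0.098, -0.11]]
-0.11 370 [[-0.037, -0.079, -0.11], [0.039, 0.093, -0.1]]
-0.1 207 [[-0.037, -0.08, -0.1], [0.037, 0.093, -0.093]]
-0.03 4 [[-0.002, 0.017, -0.029], [0.009, 0.018, -0.028]]
-0.0 78 [[-0.06, -0.107, 0.003], [-0.044, -0.071, 0.01]]
0.01 118 [[-0.06, -0.098, 0.01], [-0.043, -0.038, 0.02]]
0.02 80 [[-0.06, -0.055, 0.02], [-0.048, 0.003, 0.03]]
```

The real body front is at -93 mm and the tips are about 27 mm behind the stated TCP, so the real tool is 35 mm shorter along its own axis. I'll plan with that. I'll also measure the rail and marker from depth.

```bash
cat >> h.py <<'E'
def rail(p,d):
    hsv=cv2.cvtColor(p,cv2.COLOR_BGR2HSV);c=hsv[...,0];ok=(hsv[...,1]>150)&(hsv[...,2]>60)&(d>0)
    def pts(m):
        e=cv2.erode(m.astype(np.uint8),np.ones((2,2)));X=cloud("scene",np.where(e>0,d,0));return (X-O)@Rg
    Y=pts(ok&(c>20)&(c<33));Y=Y[(abs(Y[:,1])<.08)&(Y[:,0]>-.05)&(Y[:,0]<.02)]
    Rd=pts(ok&((c<6)|(c>174)));Rd=Rd[(Rd[:,1]>.06)&(Rd[:,1]<.13)&(Rd[:,2]>.05)&(Rd[:,2]<.2)&(Rd[:,0]<.03)]
    f=Y[Y[:,0]<-.024]
    print("rail n",len(Y),"z 3/50/97",np.percentile(Y[:,2],[3,50,97]).round(4),"front z",np.percentile(f[:,2],[3,50,97]).round(4),"x3",np.percentile(Y[:,0],3).round(4))
    print("marker n",len(Rd),"z",np.percentile(Rd[:,2],[3,50,97]).round(4),"y",np.percentile(Rd[:,1],[2,98]).round(4),"x",np.percentile(Rd[:,0],[3,97]).round(4))
E
python3 - <<'E'
from h import *
p,d=arm.grab_frame("scene");rail(p,d)
need(g2w([.004,.0435,.039]))
E
```

```text
rail n 756 z 3/50/97 [0.0863 0.0986 0.1021] front z [0.0859 0.096  0.1019] x3 -0.034
marker n 282 z [0.1305 0.1413 0.1514] y [0.086  0.1213] x [-0.0266 -0.001 ]
t 15.65 g [-0.0886  0.0279  0.0576] tool shift [-0.0357 -0.0072  0.0886] q [-0.711, 0.333, -0.926, -2.175, -0.789, 1.267] rpy [-3.138  0.992 -3.077] pos [ 0.5504 -0.02    0.0576] F [-0.1  0.4  0.7] w 0.0003
```

The marker's red body spans z 0.130–0.152, so its centre is about 0.141. The triangulated tip was 0.137, so I'll aim the edge at about 0.140. Moving under the rail now.

Request:
{"op": "move_arm", "data": {
  "rows": "0 0 0 -0.009 -0.002 0.022 0; 0 0 0 -0.009 -0.002 0.022 0; 0 0 0 -0.009 -0.002 0.022 0; 0 0 0 -0.009 -0.001 0.022 0; 0 0 0 0 0 0 0"
}}

```text
t: 16.27
eef_pos: [0.6445, -0.0194, 0.041]
ee_rot: [-3.135, 0.995, -3.068]
force: [-0.6, 0.3, -0.7]
width: 0.0007
gripper_force: 0.0
```

```bash
python3 - <<'E'
from h import *
p,d=arm.grab_frame("scene");rail(p,d)
need(g2w([.004,.0435,.039]))
cv2.imwrite("pics/s9.png",cv2.resize(p[120:290,200:400],None,fx=3.5,fy=3.5,interpolation=cv2.INTER_CUBIC))
E
```

```text
rail n 218 z 3/50/97 [0.0926 0.1008 0.1024] front z [0.0963 0.1001 0.1021] x3 -0.0334
marker n 282 z [0.1308 0.141  0.1514] y [0.0846 0.1209] x [-0.0265 -0.0012]
t 16.32 g [0.0026 0.0455 0.0406] tool shift [ 0.0009 -0.0023  0.0016] q [-0.563, 0.436, -0.781, -2.307, -0.728, 1.264] rpy [-3.135  0.994 -3.069] pos [ 0.6432 -0.0192  0.0406] F [-0.6  1.   0.5] w 0.0005
```

View pics/s9.png

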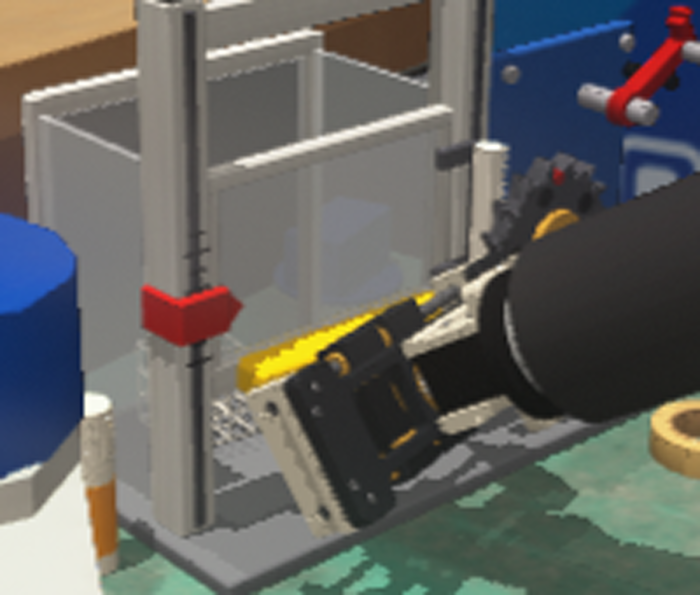

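The picture shows the gripper in front of the rail, with the fingers hidden under it. The marker at (190,310) is untouched. Lifting.

Request:
{"op": "move_arm", "data": {
  "rows": "0 0 0 -0.0042 0 -0.0027 0; 0 0 0 -0.0042 0 -0.0027 0; 0 0 0 -0.0042 0 -0.0027 0; 0 0 0 -0.0042 0 -0.0027 0; 0 0 0 -0.0042 0 -0.0027 0; 0 0 0 0 0 0 0"
}}

```text
t: 17.08
eef_pos: [0.6423, -0.0204, 0.0644]
ee_rot: [-3.137, 0.991, -3.073]
force: [-7.0, 0.1, -4.1]
width: 0.0006
gripper_force: 3.6
```

```bash
python3 - <<'E'
from h import *
p,d=arm.grab_frame("scene");rail(p,d)
need(g2w([.004,.0435,.09]))
E
```

```text
rail n 87 z 3/50/97 [0.1047 0.1166 0.1184] front z [0.1159 0.1183 0.1189] x3 -0.0257
marker n 278 z [0.1311 0.1414 0.1513] y [0.0855 0.1214] x [-0.0267 -0.0013]
t 17.12 g [0.002  0.0442 0.0643] tool shift [-0.0225 -0.0012 -0.0126] q [-0.524, 0.343, -0.739, -2.229, -0.625, 1.114] rpy [-3.137  0.991 -3.073] pos [ 0.6424 -0.0204  0.0643] F [-6.6  0.2 -3.3] w 0.0003
```

Request:
{"op": "move_arm", "data": {
  "rows": "0 0 0 -0.0038 0 -0.0025 0; 0 0 0 -0.0038 0 -0.0025 0; 0 0 0 -0.0038 0 -0.0025 0; 0 0 0 -0.0038 0 -0.0025 0; 0 0 0 -0.0038 0 -0.0025 0; 0 0 0 -0.0038 0 -0.0025 0; 0 0 0 -0.0038 0 -0.0025 0; 0 0 0 0 0 0 0"
}}

```text
t: 18.12
eef_pos: [0.6425, -0.0204, 0.0966]
ee_rot: [-3.136, 0.992, -3.073]
force: [-6.9, -1.5, -5.7]
width: 0.0007
gripper_force: 3.9
```

```bash
python3 - <<'E'
from h import *
p,d=arm.grab_frame("scene");rail(p,d)
need(g2w([.004,.0435,.1035]))
E
```

```text
rail n 36 z 3/50/97 [0.1362 0.1486 0.1499] front z [0.1362 0.1362 0.1362] x3 -0.0232
marker n 273 z [0.1307 0.1414 0.1514] y [0.0859 0.1212] x [-0.0265 -0.0006]
t 18.18 g [0.0021 0.0442 0.0966] tool shift [-0.0067 -0.0011 -0.0024] q [-0.45, 0.232, -0.674, -2.094, -0.493, 0.882] rpy [-3.137  0.992 -3.073] pos [ 0.6426 -0.0204  0.0966] F [-7.   0.1 -4.5] w 0.0007
```

Request:
{"op": "move_arm", "data": {
  "rows": "0 0 0 -0.003 0 -0.002 0; 0 0 0 -0.003 0 -0.0019 0; 0 0 0 0 0 0 0; 0 0 0 0 0 0 0; 0 0 0 0 0 0 0"
}}

```text
t: 18.8
eef_pos: [0.6425, -0.0205, 0.1036]
ee_rot: [-3.137, 0.992, -3.074]
force: [-8.3, -0.5, -4.1]
width: 0.0003
gripper_force: 4.0
```

```bash
python3 - <<'E'
from h import *
p,d=arm.grab_frame("scene");rail(p,d)
need(g2w([.004,.0435,.09]))
E
```

```text
rail n 33 z 3/50/97 [0.1419 0.1543 0.1572] front z [0.1418 0.1418 0.1418] x3 -0.0238
marker n 273 z [0.1307 0.1415 0.1514] y [0.0852 0.1212] x [-0.0267 -0.0012]
t 18.85 g [0.0021 0.0442 0.1036] tool shift [ 0.0104 -0.0011  0.0088] q [-0.429, 0.21, -0.658, -2.058, -0.463, 0.823] rpy [-3.137  0.992 -3.074] pos [ 0.6425 -0.0204  0.1036] F [-7.5 -0.5 -4.9] w 0.0005
```

Request:
{"op": "move_arm", "data": {
  "rows": "0 0 0 0.007 0 0.005 0; 0 0 0 0.0083 0 0.005 0; 0 0 0 0.004 0 -0.02 0; 0 0 0 0.008 0 -0.03 0; 0 0 0 0.008 0 -0.03 0; 0 0 0 0 0 0 0"
}}

```text
t: 19.6
eef_pos: [0.567, -0.0257, 0.1165]
ee_rot: [-3.133, 1.0, -3.07]
force: [1.2, 0.8, 0.4]
width: 0.0004
gripper_force: 0.0
```

```bash
python3 - <<'E'
from plan import *
p,d=arm.grab_frame("scene");rail(p,d)
need(g2w([.004,.0435,.09]))
q0=np.array(arm.get_state()["q"])
# grip pose above pin at back stop, real TCP 35 mm short: pin y -.238 z .221
res_=[]
pg=[-.080,-.2365,.30]
for fl in(0,1):
    for sd in([-.15,.15,-.05,0,-1.35,-1.6],[-.15,.15,-.05,0,-1.35,1.5]):
        q,c=ik(g2w(pg),tg(90,0,fl),np.array(sd));print(fl,c,q.round(3))
        if c<1e-6:res_.append(q)
q1=min(res_,key=lambda q:abs(q[5]-q0[5]))
qm2=np.array([-.6,.0,-.75,-1.3,-1.2,1.1])
for a,b,n in((q0,qm2,10),(qm2,q1,14)):
    Q,o,m=route(a,b,n);print("max",m.round(3))
    for k in range(0,n,8):print("   ","; ".join(o[k:k+8]))
    for x in Q[1::2]:
        pp,T=fk2(x);print(w2g(pp).round(3),"wrist",w2g(pp-.402*T[:,2]).round(2),"z",(Rg.T@T[:,2]).round(2))
E
```

```text
rail n 754 z 3/50/97 [0.1416 0.1529 0.1569] front z [0.1413 0.1506 0.1567] x3 -0.0341
marker n 271 z [0.131  0.1415 0.1514] y [0.0858 0.1214] x [-0.0267 -0.0019]
t 19.65 g [-0.0705  0.0253  0.1161] tool shift [-0.0195 -0.0004  0.0786] q [-0.496, 0.079, -0.759, -1.935, -0.496, 0.739] rpy [-3.134  0.999 -3.071] pos [ 0.5677 -0.0259  0.1161] F [ 0.5 -0.3 -0.1] w 0.0005
0 3.636792315598151e-21 [-0.169  0.162 -0.033  0.    -1.376  1.559]
0 6.205071540257452e-20 [-0.169  0.162 -0.033  0.    -1.376  1.559]
1 1.0298262892346273e-21 [-0.169  0.161 -0.034  0.    -1.376 -1.583]
1 2.4717647207923586e-26 [-0.169  0.161 -0.034  0.    -1.376 -1.583]
max [6.492 0.032]
    -3.5 -1.8 -5.1 -0.0057 0.0152 -0.0089 0; -3.6 -1.8 -5.0 -0.0051 0.0163 -0.0098 0; -3.7 -1.7 -4.9 -0.0047 0.0176 -0.0106 0; -3.7 -1.7 -4.8 -0.0045 0.0189 -0.0115 0; -3.8 -1.7 -4.7 -0.0045 0.0203 -0.0123 0; -3.9 -1.6 -4.5 -0.0048 0.0217 -0.0130 0; -4.0 -1.6 -4.3 -0.0052 0.0231 -0.0137 0; -4.0 -1.7 -4.1 -0.0059 0.0245 -0.0143 0
    -4.1 -1.7 -3.9 -0.0068 0.0258 -0.0148 0; -4.1 -1.8 -3.7 -0.0080 0.0269 -0.0152 0
[-0.078  0.038  0.127] 
[... 698 characters left out ...]
0.0263 0; -5.0 1.5 -5.7 0.0290 0.0070 -0.0281 0; -5.0 1.6 -5.5 0.0300 0.0087 -0.0299 0; -5.1 1.6 -5.3 0.0307 0.0107 -0.0316 0; -5.1 1.6 -5.1 0.0311 0.0128 -0.0332 0; -5.2 1.6 -4.8 0.0311 0.0152 -0.0347 0
[-0.284  0.111  0.169] wrist [-0.44 -0.21  0.36] z [ 0.38  0.79 -0.48]
[-0.289  0.068  0.157] wrist [-0.38 -0.24  0.39] z [ 0.23  0.77 -0.59]
[-0.28   0.013  0.153] wrist [-0.32 -0.27  0.44] z [ 0.11  0.7  -0.7 ]
[-0.256 -0.047  0.159] wrist [-0.26 -0.28  0.48] z [ 0.02  0.59 -0.81]
[-0.218 -0.108  0.18 ] wrist [-0.2  -0.29  0.54] z [-0.03  0.44 -0.9 ]
[-0.168 -0.166  0.216] wrist [-0.15 -0.28  0.6 ] z [-0.05  0.27 -0.96]
[-0.111 -0.216  0.268] wrist [-0.1  -0.25  0.67] z [-0.02  0.09 -1.  ]
```

The sash held: rail z 0.1416–0.1569, so the edge is at 0.140. Returning to the pawl.

Request:
{"op": "move_arm", "data": {
  "rows": "-3.5 -1.8 -5.1 -0.0057 0.0152 -0.0089 0; -3.6 -1.8 -5 -0.0051 0.0163 -0.0098 0; -3.7 -1.7 -4.9 -0.0047 0.0176 -0.0106 0; -3.7 -1.7 -4.8 -0.0045 0.0189 -0.0115 0; -3.8 -1.7 -4.7 -0.0045 0.0203 -0.0123 0; -3.9 -1.6 -4.5 -0.0048 0.0217 -0.013 0; -4 -1.6 -4.3 -0.0052 0.0231 -0.0137 0; -4 -1.7 -4.1 -0.0059 0.0245 -0.0143 0"
}}

```text
t: 20.65
eef_pos: [0.4406, 0.094, 0.1675]
ee_rot: [-2.507, 1.006, -1.727]
force: [0.1, -0.1, -0.7]
width: 0.0005
gripper_force: 0.0
```

Request:
{"op": "move_arm", "data": {
  "rows": "-4.1 -1.7 -3.9 -0.0068 0.0258 -0.0148 0.036; -4.1 -1.8 -3.7 -0.008 0.0269 -0.0152 0.036; -5.2 1.1 -6.6 0.0145 0.0038 -0.0128 0.036; -5.1 1.1 -6.6 0.0161 0.003 -0.0143 0.036; -5.1 1.2 -6.5 0.0179 0.0025 -0.0159 0.036; -5 1.2 -6.5 0.0196 0.0023 -0.0175 0.036; -5 1.2 -6.4 0.0214 0.0023 -0.0192 0.036; -5 1.3 -6.3 0.0232 0.0027 -0.021 0.036"
}}

```text
t: 21.65
eef_pos: [0.3638, -0.0295, 0.152]
ee_rot: [-2.568, 0.452, -0.858]
force: [0.2, -0.7, -0.1]
width: 0.0361
gripper_force: 0.0
```

Request:
{"op": "move_arm", "data": {
  "rows": "-5 1.3 -6.2 0.0249 0.0033 -0.0228 0.036; -5 1.4 -6 0.0264 0.0042 -0.0245 0.036; -5 1.5 -5.9 0.0278 0.0055 -0.0263 0.036; -5 1.5 -5.7 0.029 0.007 -0.0281 0.036; -5 1.6 -5.5 0.03 0.0087 -0.0299 0.036; -5.1 1.6 -5.3 0.0307 0.0107 -0.0316 0.036; -5.1 1.6 -5.1 0.0311 0.0128 -0.0332 0.036; -5.2 1.6 -4.8 0.0311 0.0152 -0.0347 0.036"
}}

```text
t: 22.65
eef_pos: [0.5117, -0.2801, 0.2957]
ee_rot: [-3.141, 0.007, -0.178]
force: [-0.3, -0.2, -0.4]
width: 0.036
gripper_force: 0.0
```

```bash
cat >> h.py <<'E'
def pawl(d):
    X=(cloud("scene",d)-O)@Rg
    k=(X[:,0]<-.055)&(X[:,0]>-.096)&(X[:,1]>-.28)&(X[:,1]<-.1)&(X[:,2]>.15)&(X[:,2]<.275);Y=X[k]
    print("pawl-zone pts",len(Y),Y[:: max(1,len(Y)//12)].round(3).tolist())
E
python3 - <<'E'
from h import *
p,d=arm.grab_frame("scene");rail(p,d);pawl(d)
need(g2w([-.08,-.2365,.30]),tg(90,0,0))
E
```

```text
rail n 754 z 3/50/97 [0.1413 0.1531 0.1568] front z [0.1411 0.1508 0.1566] x3 -0.0341
marker n 277 z [0.1308 0.1414 0.1516] y [0.0862 0.1212] x [-0.0268 -0.0003]
pawl-zone pts 144 [[-0.055, -0.229, 0.228], [-0.065, -0.229, 0.226], [-0.07, -0.229, 0.225], [-0.067, -0.227, 0.222], [-0.092, -0.233, 0.227], [-0.078, -0.228, 0.223], [-0.072, -0.228, 0.219], [-0.073, -0.23, 0.217], [-0.087, -0.227, 0.218], [-0.058, -0.186, 0.199], [-0.059, -0.181, 0.196], [-0.062, -0.194, 0.192]]
t 22.7 g [-0.0755 -0.2364  0.3   ] tool shift [-0.0045  0.0001  0.    ] q [-0.164, 0.167, -0.03, 0.007, -1.374, 1.561] rpy [ 3.135  0.    -0.173] pos [ 0.5156 -0.2824  0.3   ] F [ 3.5 -1.9  6. ] w 0.0359
turn after [0.4 0.  0.5]
```

Request:
{"op": "move_arm", "data": {
  "rows": "0.4 0 0.5 -0.004 -0.001 0.03 0.036; 0 0 0 0 -0.001 0.03 0.036; 0 0 0 0 0 0.03 0.036; 0 0 0 0 0 0.026 0.036; 0 0 0 0 0 0 0.036; 0 0 0 0 0 0 0.004; 0 0 0 0 0 0 0.004; 0 0 0 0 0 0 0.004",
  "squeeze": 12
}}

```text
t: 23.7
eef_pos: [0.5065, -0.2777, 0.1802]
ee_rot: [-3.135, 0.005, -0.189]
force: [-3.3, -13.1, 6.4]
width: 0.0115
gripper_force: 10.3
```

```bash
python3 - <<'E'
from h import *
need(g2w([-.08,-.2365,.18]),tg(90,0,0))
py,r=-.193,.052
def gen(a,b,n):
    t=np.linspace(a,b,n+1);d=np.diff(np.stack([r*np.cos(t),r*np.sin(t)],1),axis=0)
    return "; ".join(f"0 0 0 0 {-y:.4f} {-z:.4f} 0.004" for y,z in d)
a0=np.arctan2(-.004,.052)
print(gen(a0+2.62,a0+.12,16))
E
```

```text
t 23.7 g [-0.0853 -0.2334  0.1802] tool shift [0.0053 0.0031 0.0001] q [-0.168, 0.22, -0.231, -0.007, -1.125, 1.553] rpy [-3.135  0.005 -0.189] pos [ 0.5065 -0.2777  0.1802] F [ -3.3 -13.1   6.4] w 0.0115
turn after [-0.4  0.3 -0.4]
0 0 0 0 -0.0051 -0.0063 0.004; 0 0 0 0 -0.0060 -0.0055 0.004; 0 0 0 0 -0.0068 -0.0045 0.004; 0 0 0 0 -0.0074 -0.0034 0.004; 0 0 0 0 -0.0078 -0.0022 0.004; 0 0 0 0 -0.0081 -0.0009 0.004; 0 0 0 0 -0.0081 0.0004 0.004; 0 0 0 0 -0.0080 0.0016 0.004; 0 0 0 0 -0.0076 0.0028 0.004; 0 0 0 0 -0.0071 0.0040 0.004; 0 0 0 0 -0.0064 0.0050 0.004; 0 0 0 0 -0.0055 0.0060 0.004; 0 0 0 0 -0.0045 0.0067 0.004; 0 0 0 0 -0.0034 0.0074 0.004; 0 0 0 0 -0.0022 0.0078 0.004; 0 0 0 0 -0.0010 0.0081 0.004
```

Request:
{"op": "move_arm", "data": {
  "rows": "0 0 0 0.001 -0.004 -0.0063 0.004; 0 0 0 0.001 -0.006 -0.0055 0.004; 0 0 0 0.001 -0.0068 -0.0045 0.004; 0 0 0 0 -0.0074 -0.0034 0.004; 0 0 0 0 -0.0078 -0.0022 0.004; 0 0 0 0 -0.0081 -0.0009 0.004; 0 0 0 0 -0.0081 0.0004 0.004; 0 0 0 0 -0.008 0.0016 0.004"
}}

```text
t: 24.7
eef_pos: [0.5179, -0.2222, 0.2001]
ee_rot: [-3.134, 0.01, -0.19]
force: [-4.1, -2.1, 0.2]
width: 0.0114
gripper_force: 12.0
```

```bash
python3 - <<'E'
from h import *
need(g2w([-.08,-.138,.1515]),tg(90,0,0))
E
```

```text
t 24.7 g [-0.0841 -0.1768  0.2001] tool shift [ 0.0042 -0.0384  0.0489] q [-0.065, 0.185, -0.227, -0.01, -1.167, 1.449] rpy [-3.134  0.01  -0.19 ] pos [ 0.5179 -0.2222  0.2001] F [-4.1 -2.1  0.2] w 0.0114
turn after [-0.4  0.6 -0.5]
```

Request:
{"op": "move_arm", "data": {
  "rows": "0 0 0 0 -0.0076 0.0028 0.004; 0 0 0 0 -0.0071 0.004 0.004; 0 0 0 0 -0.0064 0.005 0.004; 0 0 0 0 -0.0055 0.006 0.004; 0 0 0 0 -0.0045 0.0067 0.004; 0 0 0 0 -0.0034 0.0074 0.004; 0 0 0 0 -0.0022 0.0078 0.004; 0 0 0 0 -0.001 0.004 0.004"
}}

```text
t: 25.7
eef_pos: [0.526, -0.1845, 0.1558]
ee_rot: [-3.134, 0.008, -0.189]
force: [-5.1, -0.6, 1.2]
width: 0.0116
gripper_force: 12.0
```

```bash
python3 - <<'E'
from h import *
need(g2w([-.08,-.138,.1515]),tg(90,0,0))
p,d=arm.grab_frame("scene");rail(p,d)
E
```

```text
t 25.7 g [-0.0829 -0.1383  0.1558] tool shift [ 0.0029 -0.0003  0.0043] q [0.006, 0.208, -0.304, -0.011, -1.065, 1.38] rpy [-3.134  0.008 -0.189] pos [ 0.526  -0.1845  0.1558] F [-5.1 -0.6  1.2] w 0.0116
turn after [-0.5  0.5 -0.5]
rail n 739 z 3/50/97 [0.1412 0.1531 0.1567] front z [0.1409 0.1508 0.1566] x3 -0.0341
marker n 274 z [0.1306 0.1409 0.1517] y [0.0848 0.1211] x [-0.0266 -0.0007]
```

Just over the teeth. I'll release, wait, then lift straight off.

Request:
{"op": "move_arm", "data": {
  "rows": "0 0 0 0 0 0 0.04; 0 0 0 0 0 0 0.04; 0 0 0 0 0 0 0.04; 0 0 0 0 0 -0.025 0.04; 0 0 0 0 0 -0.04 0.04; 0 0 0 0 0 -0.05 0.04; 0 0 0 -0.04 0 -0.03 0.04; 0 0 0 -0.04 0 0 0.04"
}}

```text
t: 26.75
eef_pos: [0.4493, -0.1712, 0.3047]
ee_rot: [-3.133, 0.003, -0.189]
force: [-0.2, 0.6, -0.9]
width: 0.0402
gripper_force: 0.0
```

```bash
python3 - <<'E'
from h import *
need(g2w([-.08,-.138,.1515]))
p,d=arm.grab_frame("scene");rail(p,d);pawl(d)
X=(cloud("scene",d)-O)@Rg;k=(X[:,0]<-.07)&(X[:,0]>-.095)&(X[:,1]>-.17)&(X[:,1]<-.11)&(X[:,2]>.17)&(X[:,2]<.24)
print("pin z",len(X[k]),np.percentile(X[k],[3,97],axis=0).round(4).tolist())
d0=np.load("pics/scene0.npy");X=(cloud("scene",d0)-O)@Rg;k=(X[:,0]<-.07)&(X[:,0]>-.095)&(X[:,1]>-.17)&(X[:,1]<-.11)&(X[:,2]>.17)&(X[:,2]<.24)
print("pin z0",len(X[k]),np.percentile(X[k],[3,97],axis=0).round(4).tolist())
E
```

```text
t 26.75 g [-0.1608 -0.139   0.3047] tool shift [ 0.0812 -0.0003  0.153 ] q [0.038, -0.019, -0.217, -0.009, -1.373, 1.345] rpy [-3.133e+00  3.000e-03 -1.890e-01] pos [ 0.4493 -0.1712  0.3047] F [-0.2  0.6 -0.9] w 0.0402
rail n 746 z 3/50/97 [0.1417 0.1529 0.1568] front z [0.1415 0.1506 0.1566] x3 -0.0341
marker n 277 z [0.1306 0.141  0.1514] y [0.0867 0.1215] x [-0.0267 -0.0009]
pawl-zone pts 146 [[-0.057, -0.184, 0.201], [-0.061, -0.185, 0.198], [-0.056, -0.182, 0.193], [-0.063, -0.181, 0.193], [-0.059, -0.183, 0.19], [-0.07, -0.136, 0.201], [-0.075, -0.133, 0.2], [-0.068, -0.132, 0.197], [-0.09, -0.141, 0.201], [-0.086, -0.131, 0.2], [-0.078, -0.133, 0.195], [-0.086, -0.131, 0.196], [-0.088, -0.136, 0.191]]
pin z 65 [[-0.0929, -0.138, 0.1914], [-0.0707, -0.1297, 0.2021]]
pin z0 65 [[-0.094, -0.1374, 0.1889], [-0.0716, -0.13, 0.1993]]
```

The pawl is back in the teeth: its pin is 2.6 mm above its first height, about 0.05 rad. The edge is at 0.140 and the marker hasn't moved. Handing in.

```bash
python3 -c "
from station import arm
print(arm.job_done())"
```

```text
the job is handed in; nothing more can be done
None
```

I handed the job in at about 27 s; no verdict came back. By my last measurements the pawl is back in the teeth (about 0.05 rad), the sash edge is at about 140 mm against a marker tip measured at 137–141 mm, and the marker has not moved. I did not re-measure the glue stick, tape roll or lattice cube at the end.

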